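Clean under the pressure plates of a drinks dispenser

ROBOT

A 6-joint arm with a two-finger parallel gripper is mounted at the origin on the work surface. World frame = base frame: x ahead of the robot, y to its left, z up, the work surface at z = 0. Lengths are in m, angles in degrees, forces in N, time in s.
With the tool pointing down it reaches from about 0.275 to 0.975 m from the base axis. Payload 8.4 kg.
Tool frame: the origin (TCP) lies on the mounting face of the last link; the fingertips stand 190 mm ahead of it and the grasp point (between the pads) lies 171 mm ahead of it; z points along the fingers, y is the line along which they close (so a half turn about z gives the same grasp; the last joint's range is limited). The gripper opens to 92 mm and grips with 3 to 60 N. Pads are 20 mm wide; open, the fingers measure 128 mm over their backs; the gripper's body (75 mm by 189 mm) begins 69 mm behind the grasp point.
Start: joints at [75.321, 20.225, 93.587, -0, 66.188, -0.138], TCP at [0.157, 0.605, 0.405] pointing down, gripper open.
Joint ranges: [-150.9, 150.9], [-52.94, 120.26], [3.33, 152.33], [-74.26, 254.26], [0, 154.13], [-172.89, 172.89]. Speed limits (degrees/s): [127.2, 127.2, 159.86, 180, 180, 180].

INTERFACE

Orientations are given as a 3x3 rotation matrix whose columns are the frame's x, y, z axes.
In Python, from rig import arm gives the robot as it stands.
- The arm moves only by the tool apply_moves, never from a script. Its argument "plan" is a list of rows, each a list of 3 entries, a list of its own where there are three numbers: the shift along the world's x, y, z scaled (see below), then the turn, a rotation vector about the world's x, y, z scaled (see below), then the opening, from -1 (shut) to 1 (fully open). A call has 1 to 8 rows; each row shifts and turns the commanded pose from where the row before left it; what a row does not reach is not made up. The controller multiplies each number of a shift by 0.02 m and each number of a turn by 6 degrees. A row lasts 1/8 s, in which the tool goes at most 62.5 mm and 10.7 degrees, less where a joint would pass 70% of its speed; a pose out of reach is approached as far as the arm can. A call with a number of a shift or a turn outside -1 to 1 is refused whole. A call with a gripper value outside its range is refused whole. The fingers move at their own pace and stop on an object; "grip_force" is the grip in N (left out, the last holds). Time passes only in rows, so rows that do not move let the fingers close. It gives the time, the measured TCP pose, the force, the opening and the grip force at its end, in the units of the state.
- arm.get_state(): the state, without advancing time (a new reading comes with each control period).
- arm.camera(name): name is "scene" or "top"; returns the picture (384x512x3 uint8, red, green, blue); there is no depth.
- arm.camera_params(name): a dict with "fx", "fy", "cx", "cy" (pixels), "dist_coeffs" ([k1, k2, p1, p2, k3] as OpenCV has them; the pictures are not rectified), "eye" and "attitude" of the camera in the world. Camera axes: x right, y down, z forward; pixel columns grow to the right and rows downward; lengths in m; the calibration is good to about 2 mm. A picture is of the moment at which its call begins. camera_params takes no time and is no camera call.
- arm.hand_in(): hands the job in; it is judged then, once.
Trained networks look in the newest picture that a camera, given by its name, has taken for a name from the list of things; names that differ only in an ending like _2 or _b are one class to them, and where a whole thing is asked for, a point or a joint stands for the part that bears it (a point fixed in the world has none). Each returns a list of dicts, best first, with "score" (0 to 1); they miss things now and then, are a little off and sometimes report something else, mostly with a low value. They report only what shows in the picture. A call takes as long as a camera call. They do not tell look-alikes from the thing itself.
- arm.cut_out(name, camera): "region" (384x512 bool, what is visible of it) and "bbox" ([left, top, width, height] in pixels, round what is visible of it).
The state is a dict: "time_s": time; "q": joint angles; "qvel": joint speeds; "effort": joint torques, N m; "tcp_pos": TCP position; "eef_rot": TCP orientation; "ft_force": force on the tool from outside, world axes, zero at the start; "torque": the same for the moment, N m; "width": finger opening in m; "gripper_force": force on a finger pad.
Only numpy, scipy, OpenCV 4.12 (cv2) and the standard library are available. Lean on these libraries where they do the work, as an engineer would, in place of code of your own. Each camera call takes 0.05 s, during which the arm holds its last target. There are 200 camera calls.

TASK

Sugar crust has got under the chrome pressure plates of the drinks dispenser. With the yellow pry lever, prise up the front edge of every plate that is still clipped on until it snaps free of its catches (do not take hold of a plate with the fingers while it is still clipped down), then lay the plates right way up in the grey tray; after that, with the blue scraper block in hand, sweep every lump of crust off the two black pads into the trough between them. At the end both tools lie on the rubber mat again, the scraper standing on its white foot, and the bulb, timer, mug and jar stand where they stood.

Things in the scene. Friction and masses are not known exactly. Their poses are not given: they have to be found in the camera images.
- dispenser: Cream two-station dispenser base, fixed, 200 mm wide. Origin on the counter midway between its black pads; x to its rear, y to its left, z up. Flat deck at z = 72 mm from the square front edge (x = -83 mm) back, out to y = +-100 mm. Step 60 mm high from x = 70 to 200 mm; behind x = 115 mm a housing 145 mm high with two spouts swung to the rear, up to 220 mm high.
- pad_left (a point): Centre of the top of the left black pad: dispenser x = 0, y = +60, z = 90 mm. The pad is 84 mm (x) by 48 mm (y) and stands 18 mm above the deck. 30 mm ahead of its centre a spring ball catch in each long side holds the plate: it takes about 14 to 20 N up at the plate's front edge; once raised some 6 mm the edge is past the catches and springs up and stays propped about 11 mm up.
- pad_right (a point): The same of the right pad: dispenser x = 0, y = -60, z = 90 mm.
- trough (a point): Centre of the trough's floor, dispenser z = 30 mm. The trough is open above, from x = -62 to +60 mm and y = -36 to +36 mm in the dispenser's frame; the pads' inner sides drop straight into it.
- plate_left: Chrome pressure plate clipped over the left pad, or absent: flat cap with a skirt all round, open below, 102 x 62 x 25 mm, walls 3 mm, 180 g. Origin at the level of the skirt's lower edge; it spans x = -53 to +49, y = -31 to +31 mm. Clipped, its origin is over the pad centre, axes parallel to the dispenser's; it stands on four inner feet at its corners. Lumps lie hidden underneath.
- plate_right: The same over the right pad, or absent.
- plate_left_lip (a point): Middle of the lower outer edge of the left plate's front skirt; the lever goes under here. Clipped, the edge hangs 6 mm above the deck (dispenser x = -53, z = 78 mm), with 8 mm of free space between the skirt and the pad behind it. The deck's front edge, 30 mm ahead of it, serves as fulcrum.
- plate_right_lip (a point): The same on the right plate.
- lump0: Hard amber lump of sugar crust, 12 x 10 x 8 mm, 12 g, on the left pad at first, or absent. Origin at the centre of its underside.
- lump1: As lump0, on the left pad at first.
- lump2: As lump0, on the left pad at first.
- lump3: As lump0, on the right pad at first.
- lump4: As lump0, on the right pad at first.
- lump5: As lump0, on the right pad at first.
- lever: Pry lever lying on the mat, 120 g: yellow handle 100 mm long (x = -50 to +50 mm), 18 mm wide and high; flat steel blade 20 mm wide and 3 mm thick running on along +x to x = 125 mm, at mid height (centre line 9 mm above the origin). Origin at the centre of the handle's underside.
- lever_tip (a point): End of the lever's blade, on its centre line.
- scraper: Scraper block standing on the mat, 160 g: white foot 90 mm (x) by 34 mm (y) by 10 mm with a square-edged flat underside, below a blue grip bar 90 mm by 24 mm, top at 50 mm. Origin at the centre of its underside.
- mat: Black rubber bar mat, fixed, 240 mm (x) by 220 mm (y), 4 mm thick; the tools lie on it. Origin at the centre of its underside.
- tray: Grey wash-up tray, fixed, 200 mm (x) by 260 mm (y), 35 mm high, walls and floor 5 mm. Origin at the centre of its underside. Both plates fit side by side.
- egg_timer: Steel egg timer, 64 mm across, 64 mm high, to be left alone. Origin at the centre of its underside.
- spare_bulb: Milk-glass spare bulb upright in a small open carton, 62 mm square, 110 mm high, to be left alone. Origin at the centre of its underside.
- mug: White mug, 80 mm across, 95 mm high, to be left alone. Origin at the centre of its underside.
- syrup_jar: Amber syrup jar, 68 mm across, 150 mm high, to be left alone. Origin at the centre of its underside.
Things that resemble listed ones, but are neither listed nor needed, are in the scene too. Leave any green, orange or red look-alike of the scraper alone.

How it is judged:
By the outcome, as a careful person would: the job done as asked, in the order asked, and still so for the second after the job is handed in, with the robot touching nothing.
Of plate_left, plate_right only 1 to 2 are there at a start; the rules pass over those that are not, and their reading is None.
Of lump0, lump1, lump2, lump3, lump4, lump5 only 4 to 6 are there at a start; the rules pass over those that are not, and their reading is None.
At some moment in a run one of lever, scraper may be knocked a few centimetres aside while the robot is not near it.
It also fails if it takes over 210 s, if anything falls off the work surface, if the arm or the gripper's body presses on something with over 40 N, if the wrist force passes 120 N, or if a joint passes its speed limit or range.

## Working session

There is one attempt and no reset: what is moved stays moved. The work goes in short steps, Python scripts to look and compute and a tool call to move; the robot and the scene stay as the last step left them, time stands still between calls to the robot, and variables do not carry over. Pictures are saved under pics/ and viewed, at most 14 in all, crops included, and the job is handed in when it is done.

Besides the shell and the picture viewer there is one more tool, called after "Call:" as name(argument=value, ...), one argument or row to a line, values as JSON. apply_moves: Moves the arm, as the interface text tells. Shifts and turns lie within -1 to 1; 1 stands for 0.02 m of shift or 6 degrees of turn. Its arguments: {"type":"object","properties":{"plan":{"type":"array"},"grip_force":{"type":"number"}},"required":["plan"]}

```bash
ls; mkdir -p pics; python3 - <<'E'
from rig import arm
import cv2,numpy as np
for n in("scene","top"):
    im=arm.camera(n); cv2.imwrite(f"pics/{n}0.png",cv2.resize(im[:,:,::-1],(800,600),interpolation=cv2.INTER_CUBIC))
    print(n,arm.camera_params(n))
s=arm.get_state();print(s)
E
```

```text
pics
scene {'fx': 455.1097005942654, 'fy': 455.1097005942654, 'cx': 254.52449380793456, 'cy': 180.797326801687, 'dist_coeffs': array([-0.1555694,  0.       ,  0.       ,  0.       ,  0.       ]), 'eye': array([1.33660943, 0.49928465, 1.15216232]), 'attitude': array([[-0.56339895,  0.59966897, -0.56831219],
       [ 0.82607754,  0.39778499, -0.39920295],
       [-0.01332356, -0.69438046, -0.71948472]])}
top {'fx': 421.1828703153087, 'fy': 421.1828703153087, 'cx': 258.59023983621165, 'cy': 194.12662288674807, 'dist_coeffs': array([-0.14464295,  0.        ,  0.        ,  0.        ,  0.        ]), 'eye': array([ 0.24428098, -0.09071843,  1.30061664]), 'attitude': array([[-0.02046838, -0.98123811,  0.19171023],
       [-0.99976953,  0.0213301 ,  0.00243198],
       [-0.00647555, -0.19161627, -0.98144856]])}
{'time_s': 0.1, 'q': array([ 7.53218603e+01,  2.02576728e+01,  9.36245035e+01, -1.88638147e-03,
        6.61888277e+01, -1.39912530e-01]), 'qvel': array([ 0.00384044, -0.05092336, -0.1003108 ,  0.03743117, -0.02144661,
       -0.07192847]), 'effort': array([-1.88598147e-03, -5.94908595e+01, -3.34930801e+01,  6.97382796e-02,
        1.83406484e-02, -4.15322074e-05]), 'tcp_pos': array([0.15686734, 0.60477317, 0.40405017]), 'eef_rot': array([[-9.67983719e-01,  2.51012825e-01, -2.84874998e-04],
       [ 2.51012985e-01,  9.67982968e-01, -1.20644247e-03],
       [-2.70783858e-05, -1.23932399e-03, -9.99999232e-01]]), 'ft_force': array([0.16265477, 0.45105075, 0.64963403]), 'torque': array([-0.01812938, -0.04371464, -0.00856105]), 'gripper_force': 0.0, 'width': 0.09169198405727476}
```

View pics/scene0.png

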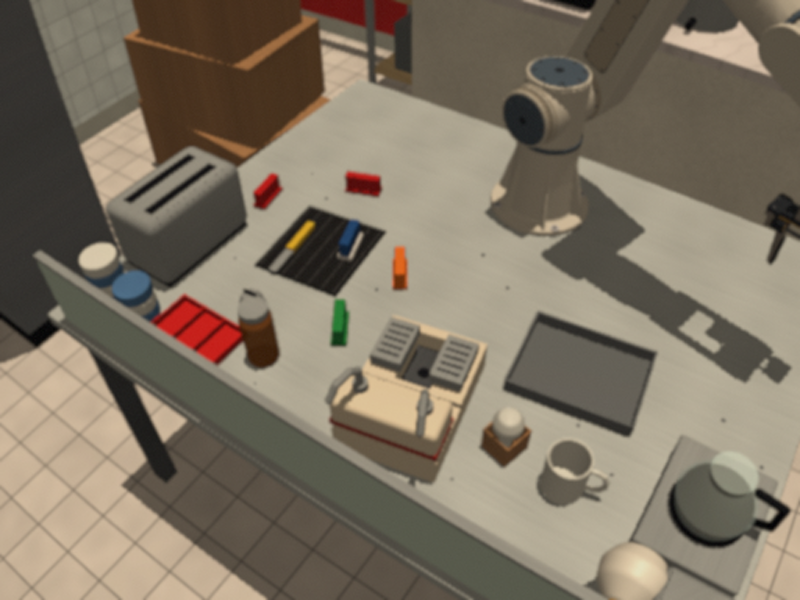

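View pics/top0.png

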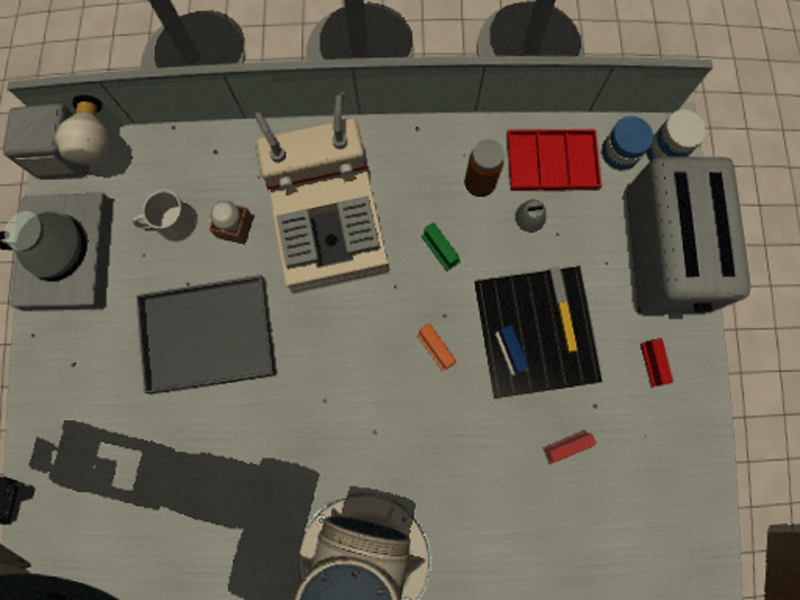

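The two views show the dispenser with both plates (top px ~300,235 and 357,225), the tray at left, and the mat with lever and scraper at right. Next I'll fit the poses by silhouette.

```bash
cat > h.py <<'E'
from rig import arm
import cv2,numpy as np
from scipy.optimize import minimize
from scipy.spatial.transform import Rotation as R
P={n:arm.camera_params(n) for n in("scene","top")}
def K(n): p=P[n]; return np.array([[p['fx'],0,p['cx']],[0,p['fy'],p['cy']],[0,0,1]])
def proj(n,X):
    p=P[n]; Rw=p['attitude'].T; r=cv2.Rodrigues(Rw)[0]; t=-Rw@p['eye']
    return cv2.projectPoints(np.asarray(X,float).reshape(-1,1,3),r,t,K(n),p['dist_coeffs'])[0][:,0]
def ray(n,uv):
    p=P[n]; u=cv2.undistortPoints(np.array([[uv]],float),K(n),p['dist_coeffs'])[0,0]
    d=p['attitude']@np.array([u[0],u[1],1]); return p['eye'],d/np.linalg.norm(d)
def at_z(n,uv,z): e,d=ray(n,uv); return e+d*(z-e[2])/d[2]
def tri(a,b):
    A=np.zeros((3,3));B=np.zeros(3)
    for n,uv in(("top",a),("scene",b)):
        e,d=ray(n,uv);M=np.eye(3)-np.outer(d,d);A+=M;B+=M@e
    return np.linalg.solve(A,B)
def box(x0,x1,y0,y1,z0,z1): return np.array([[x,y,z] for x in(x0,x1) for y in(y0,y1) for z in(z0,z1)])/1000
def Rz(a): c,s=np.cos(a),np.sin(a); return np.array([[c,-s,0],[s,c,0],[0,0,1]])
MOD={'lever':[box(-50,50,-9,9,0,18),box(50,125,-10,10,7.5,10.5)],
'scraper':[box(-45,45,-17,17,0,10),box(-45,45,-12,12,10,50)],
'plate':[box(-53,49,-31,31,0,25)],'tray':[box(-100,100,-130,130,0,35)],'mat':[box(-120,120,-110,110,0,4)]}
SS=4
def sil(n,boxes,Rm,t):
    m=np.zeros((384*SS,512*SS),np.uint8)
    for b in boxes:
        h=cv2.convexHull(((proj(n,b@Rm.T+t)+.5)*SS-.5).astype(np.float32))
        cv2.fillConvexPoly(m,np.round(h*16).astype(np.int32),1,shift=4)
    return m
def up(m): return cv2.resize(m.astype(np.uint8),None,fx=SS,fy=SS,interpolation=cv2.INTER_NEAREST)
def fit(boxes,masks,x0,freez=False):
    """masks {cam:bool}; x0 = x,y,z,yaw(deg)"""
    ms={n:up(m) for n,m in masks.items()}
    def f(v):
        c=0
        for n,m in ms.items():
            s=sil(n,boxes,Rz(np.radians(v[3])),np.array([v[0],v[1],v[2] if freez else x0[2]]))
            c+=1-(s&m).sum()/max(1,(s|m).sum())
        return c/len(ms)
    best=None
    S=np.array([[0,0,0,0],[.01,0,0,0],[0,.01,0,0],[0,0,.01,0],[0,0,0,6]])
    x=np.array(x0,float)
    for k in(1,.5,.25):
        r=minimize(f,x,method='Nelder-Mead',options=dict(initial_simplex=x+S*k,xatol=1e-4,fatol=1e-5,maxiter=250)); x=r.x
    return x,1-r.fun
def cut(name,cams=("top","scene"),thr=0.3,snap=True):
    o={}
    for n in cams:
        if snap: arm.camera(n)
        o[n]=[d for d in arm.cut_out(name,n) if d['score']>thr]
    return o
E
python3 - <<'E'
from h import *
import pickle
D={}
for nm in('lever','scraper','plate_left','plate_right','tray','mat','dispenser','spare_bulb','egg_timer','mug','syrup_jar'):
    o=cut(nm,snap=nm=='lever'); D[nm]=o
    for n in o: print(nm,n,[(round(d['score'],2),d['bbox'],int(d['region'].sum())) for d in o[n]])
pickle.dump(D,open('d.pkl','wb'))
E
```

```text
lever top [(0.56, [351.7, 171.4, 18.6, 53.1], 303)]
lever scene [(0.65, [172.8, 141.5, 24.8, 29.0], 236)]
scraper top [(0.9, [346.9, 274.4, 34.1, 22.9], 367), (0.79, [315.1, 208.3, 23.4, 34.0], 383), (0.67, [270.0, 144.0, 26.7, 28.3], 401), (0.58, [269.3, 209.3, 22.4, 30.2], 324), (0.58, [412.1, 218.7, 17.7, 25.8], 403), (0.4, [178.1, 131.9, 26.2, 41.8], 692)]
scraper scene [(0.81, [220.7, 109.7, 23.8, 16.7], 283), (0.8, [217.7, 141.7, 13.6, 26.1], 259), (0.59, [252.4, 160.0, 7.7, 28.4], 240), (0.51, [163.6, 112.2, 19.0, 24.4], 277), (0.5, [210.8, 191.3, 13.3, 30.2], 322)]
plate_left top [(0.72, [163.6, 58.0, 84.6, 127.2], 5425), (0.65, [177.3, 133.7, 27.3, 39.4], 703)]
plate_left scene [(0.87, [276.0, 214.8, 30.7, 35.7], 738)]
plate_right top [(0.69, [214.6, 126.5, 27.3, 36.0], 706)]
plate_right scene [(0.78, [235.6, 203.0, 30.3, 34.3], 710)]
tray top [(0.93, [88.2, 176.8, 88.7, 78.3], 5442), (0.56, [351.4, 171.3, 17.7, 55.2], 320)]
tray scene [(0.72, [208.2, 205.1, 103.4, 103.5], 5543), (0.65, [322.4, 198.8, 96.3, 79.7], 4805)]
mat top [(0.93, [304.3, 175.1, 77.5, 81.6], 4520), (0.
[... 206 characters left out ...]
55.4, 84.6, 132.0], 5324)]
dispenser scene [(0.61, [209.3, 204.3, 103.8, 105.1], 5629)]
spare_bulb top [(0.62, [161.5, 57.5, 89.2, 128.3], 5467), (0.56, [139.5, 127.1, 19.3, 32.5], 556)]
spare_bulb scene [(0.66, [305.4, 263.7, 35.5, 34.4], 829)]
egg_timer top [(0.8, [333.0, 130.7, 16.1, 17.9], 303)]
egg_timer scene []
mug top [(0.59, [81.4, 120.6, 41.3, 33.1], 825), (0.44, [164.6, 56.2, 81.5, 133.0], 5280), (0.39, [179.6, 130.7, 23.4, 42.7], 723)]
mug scene [(0.8, [340.5, 283.6, 52.1, 38.8], 1327), (0.56, [174.8, 144.5, 26.5, 23.8], 171)]
syrup_jar top [(0.7, [297.3, 91.3, 22.5, 37.2], 665)]
syrup_jar scene [(0.75, [208.2, 206.0, 104.5, 102.7], 5461), (0.61, [151.8, 187.1, 28.0, 47.7], 917)]
```

```bash
python3 - <<'E'
from h import *
import pickle
D=pickle.load(open('d.pkl','rb'))
def g(n,i=0,j=0): 
    o={}
    if i is not None:o['top']=D[n]['top'][i]['region']
    if j is not None:o['scene']=D[n]['scene'][j]['region']
    return o
def cen(m,z): 
    v,u=np.nonzero(m); return at_z('top',(u.mean(),v.mean()),z)[:2]
def run(tag,boxes,ms,z,yaws,off=(0,0)):
    c=cen(ms['top'],z)
    for y in yaws:
        for fz in(False,True):
            x,s=fit(boxes,ms,[c[0],c[1],z,y],fz); print(tag,fz,x.round(4),round(s,3))
run('tray',MOD['tray'],g('tray',0,1),0.,[5])
run('mat',MOD['mat'],{'top':g('mat')['top']},0.,[0])
run('lever',MOD['lever'],g('lever'),.004,[5])
run('scraper',MOD['scraper'],g('scraper',1,1),.004,[20])
run('plL',MOD['plate'],g('plate_left',1,0),.078,[5])
run('plR',MOD['plate'],g('plate_right'),.078,[5])
pair=[b+np.array([0,s*.06,.078]) for s in(1,-1) for b in MOD['plate']]
m={n:g('plate_left',1,0)[n]|g('plate_right')[n] for n in('top','scene')}
for k in (m,{'top':m['top']}):
    run('pair',pair,k,0.,[5])
for n,z in(('spare_bulb',.11),('egg_timer',.064),('mug',.095),('syrup_jar',.15)):
    i=1 if n=='spare_bulb' else 0
    print(n,cen(D[n]['top'][i]['region'],z/2))
E
```

```text
tray False [0.4398 0.3118 0.0104 7.9117] 0.977
tray True [4.3980e-01 3.1190e-01 2.0000e-04 7.9463e+00] 0.977
mat False [ 4.3640e-01 -3.5400e-01  3.2000e-03  6.6815e+00] 0.845
mat True [ 4.3730e-01 -3.5530e-01 -6.5000e-03  6.6455e+00] 0.847
lever False [ 0.4403 -0.4134  0.0347  8.0352] 0.781
lever True [ 0.4444 -0.409   0.0114  8.0228] 0.819
scraper False [ 3.96300e-01 -2.97300e-01  8.10000e-03  2.13255e+01] 0.888
scraper True [ 3.96300e-01 -2.96700e-01  7.30000e-03  2.10518e+01] 0.893
plL False [ 0.6131  0.1152  0.086  12.0224] 0.933
plL True [ 0.6132  0.1153  0.0795 12.8057] 0.936
plR False [ 6.37700e-01 -2.70000e-03  8.31000e-02  1.03815e+01] 0.929
plR True [ 6.37500e-01 -2.00000e-03  8.07000e-02  1.12504e+01] 0.936
pair False [ 0.6253  0.0563  0.0236 11.8554] 0.93
pair True [6.25500e-01 5.65000e-02 2.30000e-03 1.16763e+01] 0.934
pair False [ 0.6259  0.0577  0.0237 11.6338] 0.928
pair True [ 0.6305  0.0593 -0.0146 11.6318] 0.937
spare_bulb [0.66292611 0.25846669]
egg_timer [ 0.66933275 -0.34847009]
mug [0.68311184 0.39606128]
syrup_jar [ 0.75471109 -0.25320038]
```

```bash
cat >> h.py <<'E'
def hsvmask(im,lo,hi,roi=None):
    m=cv2.inRange(cv2.cvtColor(im,cv2.COLOR_RGB2HSV),lo,hi)>0
    if roi is not None:
        k=np.zeros_like(m);l,t,w,h=[int(v) for v in roi];k[t:t+h,l:l+w]=1;m&=k
    return m
HANDLE=[MOD['lever'][0]]; BAR=[MOD['scraper'][1]]
YEL=((18,120,90),(35,255,255)); BLU=((100,100,30),(125,255,255))
def draw(im,n,boxes,Rm,t,col,s=4,off=(0,0)):
    for b in boxes:
        p=((proj(n,b@Rm.T+np.array(t))+.5-np.array(off))*s).round().astype(int)
        for i in range(8):
            for j in(i^1,i^2,i^4):
                if j>i: cv2.line(im,tuple(map(int,p[i])),tuple(map(int,p[j])),col,1)
E
python3 - <<'E'
from h import *
im={n:arm.camera(n) for n in('top','scene')}
roi={'top':(300,170,90,90),'scene':(160,128,90,62)}
for tag,c,b,x0 in(('lever',YEL,HANDLE,[.44,-.41,.004,8]),('scraper',BLU,BAR,[.396,-.297,.004,21])):
    m={n:hsvmask(im[n],*c,roi[n]) for n in im}
    for fz in(0,1):
        x,s=fit(b,m,x0,fz);print(tag,[v.sum() for v in m.values()],fz,x.round(4),round(s,3))
def crop(n,l,t,w,h,items,s=6):
    a=cv2.resize(im[n][t:t+h,l:l+w,::-1].copy(),None,fx=s,fy=s,interpolation=cv2.INTER_CUBIC)
    for b,x,col in items: draw(a,n,b,Rz(np.radians(x[3])),x[:3],col,s,(l,t))
    return a
d=[.6255,.0565,0,11.7]
dis=[box(-83,115,-100,100,0,72)]+[b+np.array([0,k*.06,.078]) for k in(1,-1) for b in MOD['plate']]
cv2.imwrite('pics/ov.png',np.hstack([crop('top',160,105,100,90,[(dis,d,(0,0,255))],4),crop('scene',205,190,100,90,[(dis,d,(0,0,255))],4)]))
E
```

```text
lever [np.int64(179), np.int64(148)] 0 [ 0.4396 -0.4156  0.0149  9.125 ] 0.758
lever [np.int64(179), np.int64(148)] 1 [ 0.4418 -0.4112  0.012   8.8093] 0.802
scraper [np.int64(257), np.int64(164)] 0 [ 3.98100e-01 -2.99000e-01  9.60000e-03  2.14978e+01] 0.744
scraper [np.int64(257), np.int64(164)] 1 [ 3.98100e-01 -2.97700e-01  9.60000e-03  2.20528e+01] 0.749
```

View pics/ov.png

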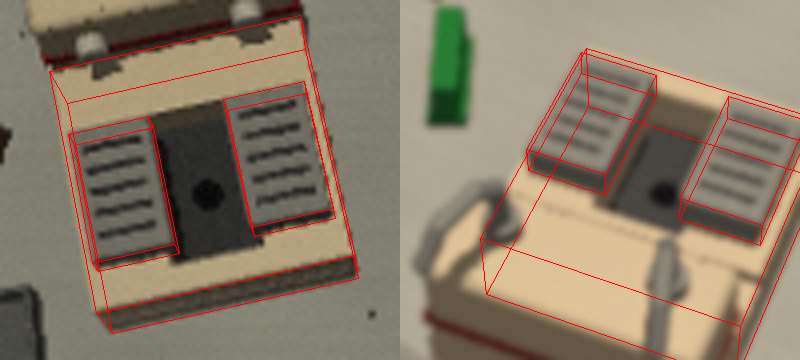

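Overlay matches: the dispenser at (0.6255, 0.0565) with yaw 11.7° lines up with the deck and plates in both views. Moving to the lever.

Call:
apply_moves(
  plan=[
    [[0.9, -1, 0], [0, 0, 0.48], 1],
    [[0.9, -1, 0], [0, 0, 0.48], 1],
    [[0.9, -1, 0], [0, 0, 0.48], 1],
    [[0.9, -1, 0], [0, 0, 0.48], 1],
    [[0.9, -1, 0], [0, 0, 0.48], 1],
    [[0.9, -1, 0], [0, 0, 0.48], 1],
    [[0.9, -1, 0], [0, 0, 0.48], 1],
    [[0.9, -1, 0], [0, 0, 0.48], 1],
  ],
)

```text
time_s: 2.4
tcp_pos: [0.3015, 0.4443, 0.4048]
eef_rot: [[-0.989, -0.149, 0.0], [-0.149, 0.989, 0.0], [-0.0, 0.0, -1.0]]
ft_force: [-0.2, 0.1, 0.6]
width: 0.0918
gripper_force: 0.0
```

Call:
apply_moves(
  plan=[
    [[0.9, -1, 0], [0, 0, 0], 1],
    [[0.9, -1, 0], [0, 0, 0], 1],
    [[0.9, -1, 0], [0, 0, 0], 1],
    [[0.9, -1, 0], [0, 0, 0], 1],
    [[0.9, -1, 0], [0, 0, 0], 1],
    [[0.9, -1, 0], [0, 0, 0], 1],
    [[0.9, -1, 0], [0, 0, 0], 1],
    [[0.9, -1, 0], [0, 0, 0], 1],
  ],
)

```text
time_s: 3.4
tcp_pos: [0.4455, 0.2843, 0.4048]
eef_rot: [[-0.989, -0.148, 0.0], [-0.148, 0.989, 0.0], [-0.0, 0.0, -1.0]]
ft_force: [0.4, -0.1, 0.0]
width: 0.0921
gripper_force: 0.0
```

Call:
apply_moves(
  plan=[
    [[0, -1, 0], [0, 0, 0], 1],
    [[0, -1, 0], [0, 0, 0], 1],
    [[0, -1, 0], [0, 0, 0], 1],
    [[0, -1, 0], [0, 0, 0], 1],
    [[0, -1, 0], [0, 0, 0], 1],
    [[0, -1, 0], [0, 0, 0], 1],
    [[0, -1, 0], [0, 0, 0], 1],
    [[0, -1, 0], [0, 0, 0], 1],
  ],
)

```text
time_s: 4.4
tcp_pos: [0.4446, 0.1237, 0.4048]
eef_rot: [[-0.989, -0.148, 0.0], [-0.148, 0.989, 0.0], [-0.0, 0.0, -1.0]]
ft_force: [-0.0, -0.2, 0.5]
width: 0.092
gripper_force: 0.0
```

Call:
apply_moves(
  plan=[
    [[0, -1, 0], [0, 0, 0], 1],
    [[0, -1, 0], [0, 0, 0], 1],
    [[0, -1, 0], [0, 0, 0], 1],
    [[0, -1, 0], [0, 0, 0], 1],
    [[0, -1, 0], [0, 0, 0], 1],
    [[0, -1, 0], [0, 0, 0], 1],
    [[0, -1, 0], [0, 0, 0], 1],
    [[0, -1, 0], [0, 0, 0], 1],
  ],
)

```text
time_s: 5.4
tcp_pos: [0.4444, -0.0361, 0.4048]
eef_rot: [[-0.989, -0.148, 0.0], [-0.148, 0.989, -0.0], [-0.0, -0.0, -1.0]]
ft_force: [0.8, 0.5, 0.0]
width: 0.0917
gripper_force: 0.0
```

Call:
apply_moves(
  plan=[
    [[0, -1, 0], [0, 0, 0], 1],
    [[0, -1, 0], [0, 0, 0], 1],
    [[0, -1, 0], [0, 0, 0], 1],
    [[0, -1, 0], [0, 0, 0], 1],
    [[0, -1, 0], [0, 0, 0], 1],
    [[0, -1, 0], [0, 0, 0], 1],
    [[0, -1, 0], [0, 0, 0], 1],
    [[0, -1, 0], [0, 0, 0], 1],
  ],
)

```text
time_s: 6.4
tcp_pos: [0.4443, -0.196, 0.4048]
eef_rot: [[-0.989, -0.148, 0.0], [-0.148, 0.989, -0.0], [-0.0, -0.0, -1.0]]
ft_force: [0.6, -0.4, 0.4]
width: 0.0921
gripper_force: 0.0
```

Call:
apply_moves(
  plan=[
    [[0, -1, 0], [0, 0, 0], 1],
    [[0, -1, 0], [0, 0, 0], 1],
    [[0, -1, 0], [0, 0, 0], 1],
    [[0, -1, 0], [0, 0, 0], 1],
    [[0, -1, 0], [0, 0, 0], 1],
    [[0, -1, 0], [0, 0, 0], 1],
    [[0, -1, 0], [0, 0, 0], 1],
    [[0, -1, 0], [0, 0, 0], 1],
  ],
)

```text
time_s: 7.4
tcp_pos: [0.4449, -0.3564, 0.4046]
eef_rot: [[-0.989, -0.148, -0.0], [-0.148, 0.989, 0.0], [0.0, 0.0, -1.0]]
ft_force: [0.3, 0.5, 0.0]
width: 0.0922
gripper_force: 0.0
```

Call:
apply_moves(
  plan=[
    [[0, -0.92, -0.5], [0, 0, 0], 0.1],
    [[0, -0.92, -0.5], [0, 0, 0], 0.1],
    [[-0.15, -0.92, -0.5], [0, 0, 0], 0.1],
    [[0, 0, -1], [0, 0, 0], 0.1],
    [[0, 0, -1], [0, 0, 0], 0.1],
    [[0, 0, -1], [0, 0, 0], 0.1],
    [[0, 0, -1], [0, 0, 0], 0.1],
    [[0, 0, -1], [0, 0, 0], 0.1],
  ],
)

```text
time_s: 8.4
tcp_pos: [0.4416, -0.4106, 0.2733]
eef_rot: [[-0.989, -0.148, -0.0], [-0.148, 0.989, 0.0], [0.0, 0.0, -1.0]]
ft_force: [0.4, 0.1, 0.1]
width: 0.0508
gripper_force: 0.0
```

Call:
apply_moves(
  plan=[
    [[0, 0, -1], [0, 0, 0], 0.1],
    [[0, 0, -1], [0, 0, 0], 0.1],
    [[0, 0, -1], [0, 0, 0], 0.1],
    [[0, 0, -0.9], [0, 0, 0], 0.1],
    [[0, 0, 0], [0, 0, 0], 0.1],
  ],
)

```text
time_s: 9.02
tcp_pos: [0.4419, -0.4102, 0.1955]
eef_rot: [[-0.989, -0.148, -0.001], [-0.148, 0.989, 0.001], [0.0, 0.001, -1.0]]
ft_force: [0.1, 0.8, -0.4]
width: 0.0506
gripper_force: 0.0
```

```bash
python3 - <<'E'
from h import *
a=arm.camera('top'); s=arm.get_state(); print(s['tcp_pos'],s['ft_force'],s['width'])
b=arm.camera('scene')
A=cv2.resize(a[165:265,300:400,::-1],(400,400),interpolation=cv2.INTER_CUBIC);B=cv2.resize(b[110:210,150:250,::-1],(400,400),interpolation=cv2.INTER_CUBIC)
cv2.imwrite('pics/g1.png',np.hstack([A,B]))
E
```

```text
[ 0.44192129 -0.41021947  0.19586149] [-0.18941484  0.4675737   0.66075712] 0.05021054230624156
```

View pics/g1.png

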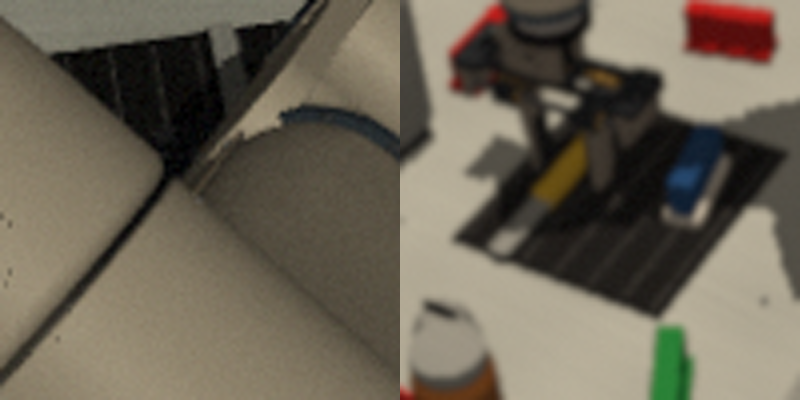

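The fingers straddle the yellow handle (scene crop ~565,160). Closing on it and lifting.

Call:
apply_moves(
  plan=[
    [[0, 0, 0], [0, 0, 0], -1],
    [[0, 0, 0], [0, 0, 0], -1],
    [[0, 0, 0], [0, 0, 0], -1],
    [[0, 0, 0], [0, 0, 0], -1],
    [[0, 0, 0.3], [0, 0, 0], -1],
    [[0, 0, 1], [0, 0, 0], -1],
    [[0, 0, 1], [0, 0, 0], -1],
    [[0, 0, 1], [0, 0, 0], -1],
  ],
  grip_force=60,
)

```text
time_s: 10.12
tcp_pos: [0.442, -0.4103, 0.2648]
eef_rot: [[-0.989, -0.148, 0.001], [-0.148, 0.989, -0.001], [-0.001, -0.001, -1.0]]
ft_force: [1.3, -0.1, -1.4]
width: 0.0175
gripper_force: 60.0
```

Call:
apply_moves(
  plan=[
    [[0, 0.8, 1], [0, 0, 0], -1],
    [[0, 1, 0.8], [0, 0, 0.1], -1],
    [[0, 1, 0], [0, 0, 0.1], -1],
    [[0, 1, 0], [0, 0, 0.1], -1],
    [[-0.1, 1, 0], [0, 0, 0.1], -1],
    [[-0.1, 1, 0], [0, 0, 0.13], -1],
    [[-0.1, 1, 0], [0, 0, 0], -1],
    [[-0.1, 1, 0], [0, 0, 0], -1],
  ],
)

```text
time_s: 11.12
tcp_pos: [0.4337, -0.2529, 0.2986]
eef_rot: [[-0.979, -0.202, -0.0], [-0.202, 0.979, 0.0], [0.0, 0.0, -1.0]]
ft_force: [0.1, -0.9, -0.8]
width: 0.0176
gripper_force: 60.0
```

Call:
apply_moves(
  plan=[
    [[-0.1, 1, 0], [0, 0, 0], -1],
    [[-0.1, 1, 0], [0, 0, 0], -1],
    [[-0.1, 1, 0], [0, 0, 0], -1],
    [[-0.1, 1, 0], [0, 0, 0], -1],
    [[-0.1, 1, 0], [0, 0, 0], -1],
    [[-0.1, 1, 0], [0, 0, 0], -1],
    [[0, 1, 0], [0, 0, 0], -1],
    [[0, 1, 0], [0, 0, 0], -1],
  ],
)

```text
time_s: 12.12
tcp_pos: [0.4217, -0.093, 0.2988]
eef_rot: [[-0.979, -0.202, 0.0], [-0.202, 0.979, -0.0], [-0.0, -0.0, -1.0]]
ft_force: [0.6, -0.0, -0.2]
width: 0.0171
gripper_force: 60.0
```

Call:
apply_moves(
  plan=[
    [[0, 1, 0], [0, 0, 0], -1],
    [[0, 1, 0], [0, 0, 0], -1],
    [[0, 0.3, 0], [0, 0, 0], -1],
    [[0, 0, 0], [0, 0, 0], -1],
  ],
)

```text
time_s: 12.62
tcp_pos: [0.4219, -0.0479, 0.2987]
eef_rot: [[-0.979, -0.204, 0.0], [-0.204, 0.979, -0.0], [-0.0, -0.0, -1.0]]
ft_force: [0.3, 0.0, -1.4]
width: 0.0176
gripper_force: 60.0
```

```bash
python3 - <<'E'
from h import *
a=arm.camera('top'); s=arm.get_state(); print(s['tcp_pos'],s['eef_rot'],s['ft_force'],s['width'])
b=arm.camera('scene')
t=s['tcp_pos'];r=s['eef_rot']
# lever pose in tool: x_l=-x_t, z_l=-z_t
Rl=np.column_stack([-r[:,0],r[:,1],-r[:,2]]); o=t+r[:,2]*(.1827+.009)
S=5
def crop(im,n,l,tp,w=80,h=100):
    A=cv2.resize(im[tp:tp+h,l:l+w,::-1].copy(),None,fx=S,fy=S,interpolation=cv2.INTER_CUBIC)
    draw(A,n,MOD['lever'],Rl,o,(0,0,255),S,(l,tp)); return A
u=proj('top',[o+Rl@np.array([.125,0,.009])])[0]; v=proj('scene',[o+Rl@np.array([.125,0,.009])])[0];print(u,v)
cv2.imwrite('pics/g2.png',np.hstack([crop(a,'top',int(u[0])-40,int(u[1])-30),crop(b,'scene',int(v[0])-40,int(v[1])-70)]))
E
```

```text
[ 0.42192959 -0.04824361  0.29873397] [[-9.79180950e-01 -2.02989235e-01  1.93868339e-04]
 [-2.02989275e-01  9.79180937e-01 -2.15503933e-04]
 [-1.46087203e-04 -2.50370539e-04 -9.99999958e-01]] [ 0.89208355 -0.23070748 -1.51321117] 0.017307694309842782
[235.73820195 171.35790139] [263.85183305 192.67333086]
```

View pics/g2.png

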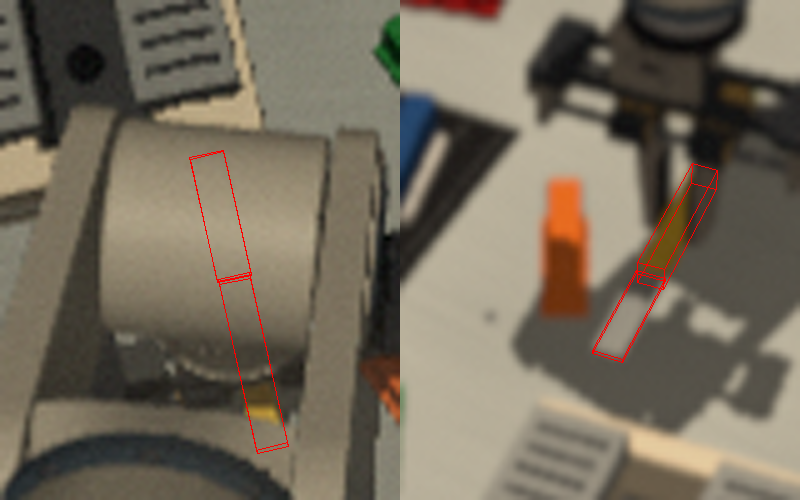

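The scene crop shows the lever in the grip where predicted (blade end ~608,355), within about 2 mm. I'll probe the deck height with the blade just ahead of the lip.

Call:
apply_moves(
  plan=[
    [[0.6, 0.13, 0], [0, 0, 0], -1],
    [[0.6, 0.12, 0], [0, 0, 0], -1],
    [[0, 0, -0.9], [0, 0, 0], -1],
    [[0, 0, -0.9], [0, 0, 0], -1],
    [[0, 0, 0], [0, 0, 0], -1],
    [[0, 0, -0.1], [0, 0, 0], -1],
    [[0, 0, -0.1], [0, 0, 0], -1],
    [[0, 0, 0], [0, 0, 0], -1],
  ],
)

```text
time_s: 13.72
tcp_pos: [0.4461, -0.0432, 0.259]
eef_rot: [[-0.979, -0.202, 0.001], [-0.202, 0.979, -0.0], [-0.001, -0.0, -1.0]]
ft_force: [-0.3, -0.8, -0.6]
width: 0.0176
gripper_force: 60.0
```

Call:
apply_moves(
  plan=[
    [[0, 0, -0.05], [0, 0, 0], -1],
    [[0, 0, 0], [0, 0, 0], -1],
  ],
)

```text
time_s: 13.98
tcp_pos: [0.4459, -0.0432, 0.2578]
eef_rot: [[-0.979, -0.202, 0.0], [-0.202, 0.979, -0.0], [-0.0, -0.0, -1.0]]
ft_force: [0.5, 0.9, -1.6]
width: 0.0173
gripper_force: 60.0
```

Call:
apply_moves(
  plan=[
    [[0, 0, -0.05], [0, 0, 0], -1],
    [[0, 0, 0], [0, 0, 0], -1],
  ],
)

```text
time_s: 14.22
tcp_pos: [0.446, -0.0432, 0.2567]
eef_rot: [[-0.979, -0.202, 0.0], [-0.202, 0.979, -0.0], [-0.0, -0.0, -1.0]]
ft_force: [-0.9, 0.6, -0.6]
width: 0.0176
gripper_force: 60.0
```

Call:
apply_moves(
  plan=[
    [[0, 0, -0.05], [0, 0, 0], -1],
    [[0, 0, 0], [0, 0, 0], -1],
  ],
)

```text
time_s: 14.48
tcp_pos: [0.446, -0.0432, 0.2558]
eef_rot: [[-0.979, -0.202, 0.0], [-0.202, 0.979, -0.0], [-0.0, -0.0, -1.0]]
ft_force: [-0.9, 0.6, 1.3]
width: 0.0174
gripper_force: 60.0
```

Call:
apply_moves(
  plan=[
    [[0, 0, -0.05], [0, 0, 0], -1],
    [[0, 0, 0], [0, 0, 0], -1],
  ],
)

```text
time_s: 14.72
tcp_pos: [0.446, -0.0432, 0.2547]
eef_rot: [[-0.979, -0.202, 0.0], [-0.202, 0.979, -0.0], [-0.0, -0.0, -1.0]]
ft_force: [-2.3, -0.4, 3.7]
width: 0.0175
gripper_force: 60.0
```

```bash
python3 -c "
from h import *
for i in range(4):
  s=arm.get_state();print(s['tcp_pos'],s['ft_force'],s['torque']);arm.camera('top')"
```

```text
[ 0.44595676 -0.04323647  0.25474564] [-2.25599376 -0.41928147  3.72603832] [ 0.09312741 -0.21091086 -0.03770952]
[ 0.4459732  -0.04324374  0.25477198] [-1.77378812 -1.04049732  3.77878944] [ 0.10716739 -0.24556557  0.01312222]
[ 0.44595277 -0.0432574   0.25477841] [-1.95525303 -0.78747224  4.45022382] [ 0.09955498 -0.22454549 -0.05195988]
[ 0.44595176 -0.04323198  0.25475784] [-1.88068438 -0.9211881   4.75978395] [ 0.11581243 -0.22645984  0.04995471]
```

Contact is at TCP z≈0.256, as computed. Raising 2 mm above that puts the blade mid-gap, then I insert.

Call:
apply_moves(
  plan=[
    [[0, 0, 0.15], [0, 0, 0], -1],
    [[0, 0, 0], [0, 0, 0], -1],
    [[0.25, 0.05, 0], [0, 0, 0], -1],
    [[0.25, 0.05, 0], [0, 0, 0], -1],
    [[0.25, 0.05, 0], [0, 0, 0], -1],
    [[0, 0, 0], [0, 0, 0], -1],
  ],
)

```text
time_s: 15.68
tcp_pos: [0.4614, -0.0401, 0.2577]
eef_rot: [[-0.979, -0.203, 0.0], [-0.203, 0.979, -0.0], [-0.0, -0.0, -1.0]]
ft_force: [0.7, -0.0, -0.9]
width: 0.0172
gripper_force: 60.0
```

Call:
apply_moves(
  plan=[
    [[0.25, 0.05, 0], [0, 0, 0], -1],
    [[0, 0, 0], [0, 0, 0], -1],
    [[0.1, 0.02, 0], [0, 0, 0], -1],
    [[0, 0, 0], [0, 0, 0], -1],
  ],
)

```text
time_s: 16.18
tcp_pos: [0.468, -0.0388, 0.2577]
eef_rot: [[-0.979, -0.202, 0.0], [-0.202, 0.979, -0.0], [-0.0, -0.0, -1.0]]
ft_force: [-0.3, 0.0, -1.3]
width: 0.0176
gripper_force: 60.0
```

Call:
apply_moves(
  plan=[
    [[0.15, 0.03, 0], [0, 0, 0], -1],
    [[0, 0, 0], [0, 0, 0], -1],
  ],
)

```text
time_s: 16.42
tcp_pos: [0.4712, -0.0382, 0.2577]
eef_rot: [[-0.979, -0.202, 0.0], [-0.202, 0.979, -0.0], [-0.0, -0.0, -1.0]]
ft_force: [-0.4, 0.4, -0.9]
width: 0.0171
gripper_force: 60.0
```

Call:
apply_moves(
  plan=[
    [[0, 0, -0.075], [0, 0, 0], -1],
    [[-0.44, -0.09, -0.25], [0.1, -0.49, 0], -1],
    [[-0.44, -0.09, -0.25], [0.1, -0.49, 0], -1],
    [[0, 0, 0], [0, 0, 0], -1],
  ],
)

```text
time_s: 16.92
tcp_pos: [0.453, -0.0419, 0.2463]
eef_rot: [[-0.974, -0.202, 0.103], [-0.201, 0.979, 0.021], [-0.105, -0.0, -0.994]]
ft_force: [-1.5, 1.1, 1.8]
width: 0.0173
gripper_force: 60.0
```

Call:
apply_moves(
  plan=[
    [[-0.42, -0.086, -0.3], [0.1, -0.49, 0], -1],
    [[-0.42, -0.086, -0.3], [0.1, -0.49, 0], -1],
    [[0, 0, 0], [0, 0, 0], -1],
  ],
)

```text
time_s: 17.3
tcp_pos: [0.4367, -0.0454, 0.2344]
eef_rot: [[-0.958, -0.202, 0.204], [-0.198, 0.979, 0.042], [-0.208, -0.0, -0.978]]
ft_force: [-0.9, 0.5, 2.9]
width: 0.0172
gripper_force: 60.0
```

Call:
apply_moves(
  plan=[
    [[-0.38, -0.08, -0.345], [0.1, -0.49, 0], -1],
    [[-0.38, -0.08, -0.345], [0.1, -0.49, 0], -1],
    [[0, 0, 0], [0, 0, 0], -1],
  ],
)

```text
time_s: 17.68
tcp_pos: [0.4211, -0.0484, 0.2202]
eef_rot: [[-0.932, -0.202, 0.3], [-0.192, 0.979, 0.063], [-0.307, 0.001, -0.952]]
ft_force: [-3.7, -1.8, 2.8]
width: 0.0172
gripper_force: 60.0
```

Call:
apply_moves(
  plan=[
    [[-0.34, -0.07, -0.385], [0.1, -0.49, 0], -1],
    [[-0.34, -0.07, -0.385], [0.1, -0.49, 0], -1],
    [[0, 0, 0], [0, 0, 0], -1],
    [[0, 0, 0], [0, 0, 0], -1],
  ],
)

```text
time_s: 18.18
tcp_pos: [0.4126, -0.0488, 0.2104]
eef_rot: [[-0.903, -0.206, 0.376], [-0.188, 0.979, 0.084], [-0.385, 0.006, -0.923]]
ft_force: [-0.3, 1.3, 0.6]
width: 0.018
gripper_force: 60.0
```

```bash
cat > look.py <<'E'
from h import *
import sys
def look(name,l1,t1,l2,t2,w=80,h=100,S=5):
    a=arm.camera('top');s=arm.get_state();b=arm.camera('scene')
    print(s['time_s'],s['tcp_pos'].round(4),s['ft_force'].round(1),s['torque'].round(2),round(s['width'],4))
    f=lambda i,l,t:cv2.resize(i[t:t+h,l:l+w,::-1],None,fx=S,fy=S,interpolation=cv2.INTER_CUBIC)
    cv2.imwrite(f'pics/{name}.png',np.hstack([f(a,l1,t1),f(b,l2,t2)]))
    return a,b
if __name__=='__main__': look(sys.argv[1],*map(int,sys.argv[2:6]))
E
python3 look.py p1 165 105 230 160
```

```text
18.225 [ 0.4125 -0.0489  0.2104] [-1.   1.2  0.6] [0.18 0.18 0.18] 0.0172
```

View pics/p1.png

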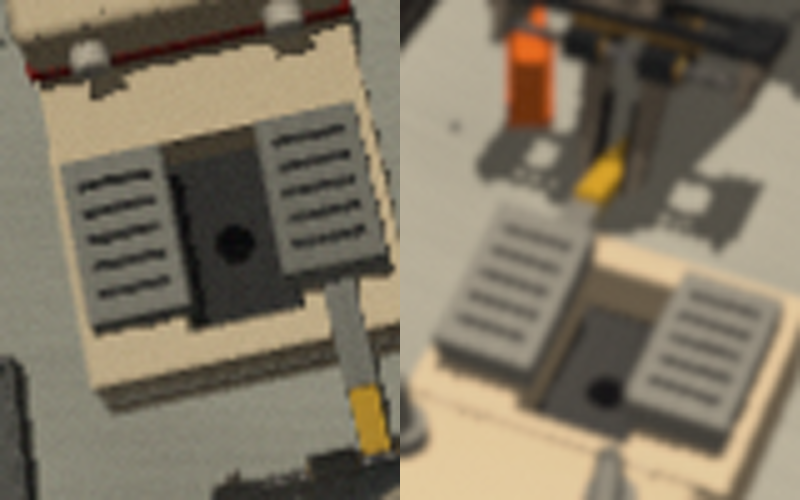

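The blade sits under the right plate (top crop ~340,280), and the plate looks raised; I'll measure its pitch.

```bash
cat >> h.py <<'E'
def pitchtest(name,side,cams=('scene','top'),yaw=11.7,D=(.6255,.0565,0)):
    """front-edge raise (mm) scan by IoU"""
    o=cut(name,cams); rest=None
    for n in cams:
        cs=[d for d in o[n] if d['region'].sum()<1200]
        exp=proj(n,[Rz(np.radians(yaw))@np.array([0,side*.06,.1])+np.array(D)])[0]
        cs=[d for d in cs if np.hypot(d['bbox'][0]+d['bbox'][2]/2-exp[0],d['bbox'][1]+d['bbox'][3]/2-exp[1])<15]
        if not cs: print(name,n,'none');continue
        m=up(cs[0]['region']); out=[]
        for mm in range(-3,19,2):
            ph=np.arcsin(mm/102); piv=np.array([.049,0,0])
            b=MOD['plate'][0]-piv; Ry=R.from_euler('y',ph).as_matrix()
            best=0
            for dx in(-.002,0,.002):
              for dy in(-.002,0,.002):
                bb=b@Ry.T+piv+np.array([dx,side*.06+dy,.078])
                s=sil(n,[bb],Rz(np.radians(yaw)),np.array(D)); best=max(best,(s&m).sum()/(s|m).sum())
            out.append((mm,round(best,3)))
        print(name,n,out)
E
python3 - <<'E'
from h import *
pitchtest('plate_right',-1); pitchtest('plate_left',1)
s=arm.get_state();print(s['q'].round(1))
E
```

```text
plate_right scene [(-3, np.float64(0.876)), (-1, np.float64(0.886)), (1, np.float64(0.893)), (3, np.float64(0.9)), (5, np.float64(0.907)), (7, np.float64(0.913)), (9, np.float64(0.922)), (11, np.float64(0.925)), (13, np.float64(0.929)), (15, np.float64(0.927)), (17, np.float64(0.927))]
plate_right top [(-3, np.float64(0.941)), (-1, np.float64(0.94)), (1, np.float64(0.94)), (3, np.float64(0.942)), (5, np.float64(0.942)), (7, np.float64(0.939)), (9, np.float64(0.943)), (11, np.float64(0.943)), (13, np.float64(0.941)), (15, np.float64(0.934)), (17, np.float64(0.924))]
plate_left scene [(-3, np.float64(0.941)), (-1, np.float64(0.949)), (1, np.float64(0.957)), (3, np.float64(0.957)), (5, np.float64(0.953)), (7, np.float64(0.948)), (9, np.float64(0.943)), (11, np.float64(0.936)), (13, np.float64(0.928)), (15, np.float64(0.922)), (17, np.float64(0.913))]
plate_left top [(-3, np.float64(0.905)), (-1, np.float64(0.904)), (1, np.float64(0.902)), (3, np.float64(0.903)), (5, np.float64(0.902)), (7, np.float64(0.9)), (9, np.float64(0.9)), (11, np.float64(0.9)), (13, np.float64(0.897)), (15, np.float64(0.891)), (17, np.float64(0.883))]
[ -10.5   18.5  134.3   55.1   10.6 -165.3]
```

Right plate's front edge is about 13 mm up, and the left is still down at ~2 mm. Levelling, withdrawing, and shifting to the left plate.

Call:
apply_moves(
  plan=[
    [[0.43, 0.03, 0.56], [-0.155, 0.75, 0], -1],
    [[0.39, 0.08, 0.36], [-0.1, 0.49, 0], -1],
    [[0.39, 0.08, 0.36], [-0.1, 0.49, 0], -1],
    [[0.41, 0.088, 0.3], [-0.1, 0.49, 0], -1],
    [[0.41, 0.088, 0.3], [-0.1, 0.49, 0], -1],
    [[0.45, 0.09, 0.28], [-0.1, 0.49, 0], -1],
    [[0.45, 0.09, 0.28], [-0.1, 0.49, 0], -1],
    [[0, 0, 0], [0, 0, 0], -1],
  ],
)

```text
time_s: 19.68
tcp_pos: [0.467, -0.0365, 0.2534]
eef_rot: [[-0.978, -0.205, 0.04], [-0.204, 0.979, 0.027], [-0.045, 0.018, -0.999]]
ft_force: [-1.4, -0.6, -1.0]
width: 0.0178
gripper_force: 60.0
```

Call:
apply_moves(
  plan=[
    [[0, -0.1, 0.2], [-0.26, 0.38, 0], -1],
    [[0, 0, 0], [0, 0, 0], -1],
    [[-0.61, -0.13, 0], [0, 0, 0], -1],
    [[-0.61, -0.13, 0], [0, 0, 0], -1],
    [[-0.61, -0.13, 0], [0, 0, 0], -1],
    [[-0.61, -0.13, 0], [0, 0, 0], -1],
    [[0, 0, 0], [0, 0, 0], -1],
  ],
)

```text
time_s: 20.55
tcp_pos: [0.4172, -0.049, 0.2576]
eef_rot: [[-0.979, -0.204, 0.001], [-0.204, 0.979, -0.0], [-0.001, -0.001, -1.0]]
ft_force: [0.1, -0.3, -0.6]
width: 0.0179
gripper_force: 60.0
```

Call:
apply_moves(
  plan=[
    [[-0.2, 0.98, 0], [0, 0, 0], -1],
    [[-0.2, 0.98, 0], [0, 0, 0], -1],
    [[-0.2, 0.98, 0], [0, 0, 0], -1],
    [[-0.2, 0.98, 0], [0, 0, 0], -1],
    [[-0.2, 0.98, 0], [0, 0, 0], -1],
    [[-0.2, 0.98, 0], [0, 0, 0], -1],
    [[0, 0, 0], [0, 0, 0], -1],
  ],
)

```text
time_s: 21.42
tcp_pos: [0.3945, 0.0695, 0.2577]
eef_rot: [[-0.978, -0.206, 0.002], [-0.206, 0.978, -0.0], [-0.002, -0.001, -1.0]]
ft_force: [0.1, -0.3, -0.9]
width: 0.0174
gripper_force: 60.0
```

```bash
python3 - <<'E'
from h import *
a=arm.camera('top');b=arm.camera('scene');s=arm.get_state();print(s['tcp_pos'].round(4),s['eef_rot'].round(3),s['q'].round(1))
t=s['tcp_pos'];r=s['eef_rot'];S=6
Rl=np.column_stack([-r[:,0],r[:,1],-r[:,2]]); o=t+r[:,2]*(.1827+.009)
tip=o+Rl@np.array([.125,0,.009])
d=tip-np.array([.6255,.0565,0]);print('tip disp',Rz(-np.radians(11.7))@d)
v=proj('scene',[tip])[0];l,tp=int(v[0])-45,int(v[1])-50
A=cv2.resize(b[tp:tp+90,l:l+90,::-1].copy(),None,fx=S,fy=S,interpolation=cv2.INTER_CUBIC);B=A.copy()
draw(B,'scene',MOD['lever'],Rl,o,(0,0,255),S,(l,tp))
cv2.imwrite('pics/g3.png',cv2.resize(np.hstack([A,B]),(800,400)))
E
```

```text
[0.3946 0.0686 0.2577] [[-0.979 -0.205  0.002]
 [-0.205  0.979 -0.001]
 [-0.002 -0.001 -1.   ]] [ 9.700e+00  1.350e+01  1.272e+02 -1.000e-01  3.920e+01 -9.210e+01]
tip disp [-0.09823798  0.05886274  0.07526576]
```

View pics/g3.png

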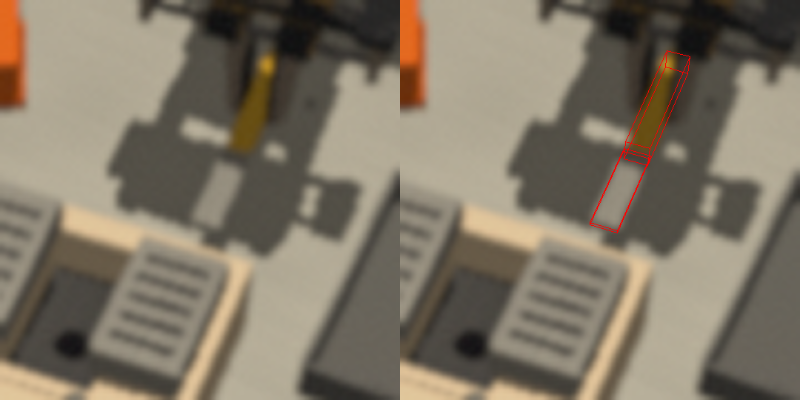

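The lever appears about 2–3 mm from the predicted position (tip ~215,225), so I'll probe the deck again.

Call:
apply_moves(
  plan=[
    [[0, 0, 0.2], [0, 0, 0], -1],
    [[0.7, 0.15, 0], [0, 0, 0], -1],
    [[0.7, 0.15, 0], [0, 0, 0], -1],
    [[0, 0, -0.2], [0, 0, 0], -1],
    [[0, 0, 0], [0, 0, 0], -1],
  ],
)

```text
time_s: 22.15
tcp_pos: [0.4221, 0.0747, 0.2571]
eef_rot: [[-0.979, -0.204, 0.001], [-0.204, 0.979, -0.001], [-0.001, -0.001, -1.0]]
ft_force: [-0.2, 0.7, -0.7]
width: 0.0173
gripper_force: 60.0
```

Call:
apply_moves(
  plan=[
    [[0, 0, -0.05], [0, 0, 0], -1],
    [[0, 0, 0], [0, 0, 0], -1],
  ],
)

```text
time_s: 22.4
tcp_pos: [0.422, 0.0747, 0.2565]
eef_rot: [[-0.979, -0.205, 0.001], [-0.205, 0.979, -0.001], [-0.001, -0.001, -1.0]]
ft_force: [0.3, -0.8, 0.2]
width: 0.0175
gripper_force: 60.0
```

Call:
apply_moves(
  plan=[
    [[0, 0, -0.05], [0, 0, 0], -1],
    [[0, 0, 0], [0, 0, 0], -1],
  ],
)

```text
time_s: 22.65
tcp_pos: [0.4221, 0.0747, 0.2556]
eef_rot: [[-0.979, -0.205, 0.001], [-0.205, 0.979, -0.001], [-0.001, -0.001, -1.0]]
ft_force: [-1.7, -0.7, 1.8]
width: 0.0174
gripper_force: 60.0
```

Call:
apply_moves(
  plan=[
    [[0, 0, -0.05], [0, 0, 0], -1],
    [[0, 0, 0], [0, 0, 0], -1],
  ],
)

```text
time_s: 22.9
tcp_pos: [0.4221, 0.0747, 0.2546]
eef_rot: [[-0.979, -0.205, 0.001], [-0.205, 0.979, -0.001], [-0.001, -0.001, -1.0]]
ft_force: [-4.0, -0.6, 4.7]
width: 0.0175
gripper_force: 60.0
```

Call:
apply_moves(
  plan=[
    [[0, 0, 0.15], [0, 0, 0], -1],
    [[0, 0, 0], [0, 0, 0], -1],
    [[0.25, 0.05, 0], [0, 0, 0], -1],
    [[0.25, 0.05, 0], [0, 0, 0], -1],
    [[0.25, 0.05, 0], [0, 0, 0], -1],
    [[0.25, 0.05, 0], [0, 0, 0], -1],
    [[0, 0, 0], [0, 0, 0], -1],
  ],
)

```text
time_s: 23.78
tcp_pos: [0.4427, 0.0788, 0.2576]
eef_rot: [[-0.979, -0.205, 0.002], [-0.205, 0.979, -0.0], [-0.002, -0.001, -1.0]]
ft_force: [-0.6, -0.4, -1.1]
width: 0.0172
gripper_force: 60.0
```

Call:
apply_moves(
  plan=[
    [[0.15, 0.03, 0], [0, 0, 0], -1],
    [[0.12, 0.025, 0], [0, 0, 0], -1],
    [[0, 0, 0], [0, 0, 0], -1],
  ],
)

```text
time_s: 24.15
tcp_pos: [0.4479, 0.0798, 0.2577]
eef_rot: [[-0.979, -0.204, 0.002], [-0.204, 0.979, -0.0], [-0.002, -0.001, -1.0]]
ft_force: [-0.3, -1.3, -0.1]
width: 0.0173
gripper_force: 60.0
```

Call:
apply_moves(
  plan=[
    [[0.05, 0.01, 0], [0, 0, 0], -1],
    [[0, 0, 0], [0, 0, 0], -1],
  ],
)

```text
time_s: 24.4
tcp_pos: [0.4487, 0.08, 0.2576]
eef_rot: [[-0.979, -0.205, 0.002], [-0.205, 0.979, -0.001], [-0.002, -0.001, -1.0]]
ft_force: [0.5, 0.1, -0.2]
width: 0.0174
gripper_force: 60.0
```

Call:
apply_moves(
  plan=[
    [[0, 0, -0.075], [0, 0, 0], -1],
    [[-0.44, -0.09, -0.25], [0.1, -0.49, 0], -1],
    [[-0.44, -0.09, -0.25], [0.1, -0.49, 0], -1],
    [[-0.42, -0.086, -0.3], [0.1, -0.49, 0], -1],
    [[-0.42, -0.086, -0.3], [0.1, -0.49, 0], -1],
    [[0, 0, 0], [0, 0, 0], -1],
  ],
)

```text
time_s: 25.15
tcp_pos: [0.4142, 0.0729, 0.2343]
eef_rot: [[-0.957, -0.204, 0.207], [-0.2, 0.979, 0.041], [-0.211, -0.002, -0.978]]
ft_force: [-0.8, -0.1, 2.1]
width: 0.0173
gripper_force: 60.0
```

Call:
apply_moves(
  plan=[
    [[-0.38, -0.08, -0.345], [0.1, -0.49, 0], -1],
    [[-0.38, -0.08, -0.345], [0.1, -0.49, 0], -1],
    [[0, 0, 0], [0, 0, 0], -1],
  ],
)

```text
time_s: 25.52
tcp_pos: [0.3986, 0.0697, 0.2201]
eef_rot: [[-0.931, -0.204, 0.302], [-0.195, 0.979, 0.061], [-0.309, -0.002, -0.951]]
ft_force: [-5.4, -0.9, 3.7]
width: 0.0174
gripper_force: 60.0
```

Call:
apply_moves(
  plan=[
    [[-0.34, -0.07, -0.385], [0.1, -0.49, 0], -1],
    [[-0.34, -0.07, -0.385], [0.1, -0.49, 0], -1],
    [[0, 0, 0], [0, 0, 0], -1],
    [[0, 0, 0], [0, 0, 0], -1],
  ],
)

```text
time_s: 26.02
tcp_pos: [0.3864, 0.0702, 0.2072]
eef_rot: [[-0.896, -0.203, 0.395], [-0.188, 0.979, 0.076], [-0.403, -0.006, -0.915]]
ft_force: [-3.7, -1.1, 1.6]
width: 0.0177
gripper_force: 60.0
```

```bash
python3 - <<'E'
from h import *
pitchtest('plate_left',1,('scene',));pitchtest('plate_right',-1,('scene',)); 
s=arm.get_state();print(s['q'].round(1),s['ft_force'],s['time_s'])
E
```

```text
plate_left scene [(-3, np.float64(0.901)), (-1, np.float64(0.909)), (1, np.float64(0.916)), (3, np.float64(0.924)), (5, np.float64(0.929)), (7, np.float64(0.934)), (9, np.float64(0.936)), (11, np.float64(0.944)), (13, np.float64(0.948)), (15, np.float64(0.952)), (17, np.float64(0.953))]
plate_right scene [(-3, np.float64(0.881)), (-1, np.float64(0.893)), (1, np.float64(0.905)), (3, np.float64(0.916)), (5, np.float64(0.926)), (7, np.float64(0.931)), (9, np.float64(0.933)), (11, np.float64(0.935)), (13, np.float64(0.935)), (15, np.float64(0.937)), (17, np.float64(0.94))]
[   9.9   17.5  137.8   22.7    0.9 -114.4] [-3.84258604 -0.47924828  1.09999256] 26.225
```

Both plates are up at the front. Levelling and withdrawing.

Call:
apply_moves(
  plan=[
    [[0.31, 0, 0.35], [-0.1, 0.46, 0], -1],
    [[0.31, 0, 0.35], [-0.1, 0.46, 0], -1],
    [[0.39, 0.08, 0.36], [-0.1, 0.49, 0], -1],
    [[0.39, 0.08, 0.36], [-0.1, 0.49, 0], -1],
    [[0.41, 0.088, 0.3], [-0.1, 0.49, 0], -1],
    [[0.41, 0.088, 0.3], [-0.1, 0.49, 0], -1],
    [[0, 0, 0], [0, 0, 0], -1],
  ],
)

```text
time_s: 27.1
tcp_pos: [0.4301, 0.0778, 0.2463]
eef_rot: [[-0.971, -0.205, 0.119], [-0.204, 0.979, 0.023], [-0.122, -0.002, -0.993]]
ft_force: [0.2, -0.6, -1.3]
width: 0.0171
gripper_force: 60.0
```

Call:
apply_moves(
  plan=[
    [[0.4, 0.08, 0.28], [-0.1, 0.49, 0], -1],
    [[0.4, 0.08, 0.28], [-0.1, 0.49, 0], -1],
    [[0, 0, 0], [0, 0, 0], -1],
  ],
)

```text
time_s: 27.48
tcp_pos: [0.4459, 0.081, 0.2572]
eef_rot: [[-0.979, -0.205, 0.019], [-0.205, 0.979, 0.002], [-0.019, -0.002, -1.0]]
ft_force: [0.3, -0.1, -1.4]
width: 0.0177
gripper_force: 60.0
```

Call:
apply_moves(
  plan=[
    [[-0.61, -0.13, 0.02], [-0.03, 0.18, 0], -1],
    [[-0.61, -0.13, 0], [0, 0, 0], -1],
    [[-0.61, -0.13, 0], [0, 0, 0], -1],
    [[-0.61, -0.13, 0], [0, 0, 0], -1],
    [[0, -0.5, 1], [0, 0, -0.1], -1],
    [[0, -1, 1], [0, 0, -0.1], -1],
    [[0, -1, 0.7], [0, 0, -0.1], -1],
    [[0, -1, 0], [0, 0, -0.1], -1],
  ],
)

```text
time_s: 28.48
tcp_pos: [0.3958, -0.0001, 0.3123]
eef_rot: [[-0.986, -0.164, -0.001], [-0.164, 0.986, -0.001], [0.001, -0.001, -1.0]]
ft_force: [-0.1, 0.6, -1.9]
width: 0.0176
gripper_force: 60.0
```

Call:
apply_moves(
  plan=[
    [[0, -1, 0], [0, 0, -0.13], -1],
    [[0, -1, 0], [0, 0, 0], -1],
    [[0, -1, 0], [0, 0, 0], -1],
    [[0, -1, 0], [0, 0, 0], -1],
    [[0, -1, 0], [0, 0, 0], -1],
    [[0, -1, 0], [0, 0, 0], -1],
    [[0, -1, 0], [0, 0, 0], -1],
    [[0, -1, 0], [0, 0, 0], -1],
  ],
)

```text
time_s: 29.48
tcp_pos: [0.3954, -0.1598, 0.3113]
eef_rot: [[-0.989, -0.15, -0.004], [-0.15, 0.989, -0.001], [0.004, 0.0, -1.0]]
ft_force: [0.1, 0.1, -1.7]
width: 0.0174
gripper_force: 60.0
```

Call:
apply_moves(
  plan=[
    [[0, -1, 0], [0, 0, 0], -1],
    [[0, -1, 0], [0, 0, 0], -1],
    [[0, -1, 0], [0, 0, 0], -1],
    [[0, -1, 0], [0, 0, 0], -1],
    [[0, -1, 0], [0, 0, 0], -1],
    [[0, -1, 0], [0, 0, 0], -1],
    [[0, -1, 0], [0, 0, 0], -1],
    [[0, -1, 0], [0, 0, 0], -1],
  ],
)

```text
time_s: 30.48
tcp_pos: [0.3962, -0.3207, 0.3114]
eef_rot: [[-0.989, -0.15, -0.003], [-0.15, 0.989, -0.001], [0.003, -0.0, -1.0]]
ft_force: [0.8, -0.1, -1.4]
width: 0.0173
gripper_force: 60.0
```

```bash
python3 - <<'E'
from h import *
im={'scene':arm.camera('scene')}
m={'scene':hsvmask(im['scene'],*BLU,(150,110,110,100))}
x,s=fit(BAR,m,[.398,-.298,.004,21.5]);print(m['scene'].sum(),x.round(4),s)
s=arm.get_state();print(s['tcp_pos'].round(4),s['eef_rot'].round(3))
E
```

```text
151 [ 0.384  -0.33    0.03   25.2856] 0.6788362806617227
[ 0.3966 -0.3226  0.3117] [[-0.989 -0.15  -0.002]
 [-0.15   0.989 -0.002]
 [ 0.003 -0.002 -1.   ]]
```

```bash
python3 look.py k1 300 160 150 105
```

```text
30.575 [ 0.3965 -0.3215  0.3115] [-0.6 -0.5 -1.1] [ 0.04 -0.04 -0.03] 0.0174
```

View pics/k1.png

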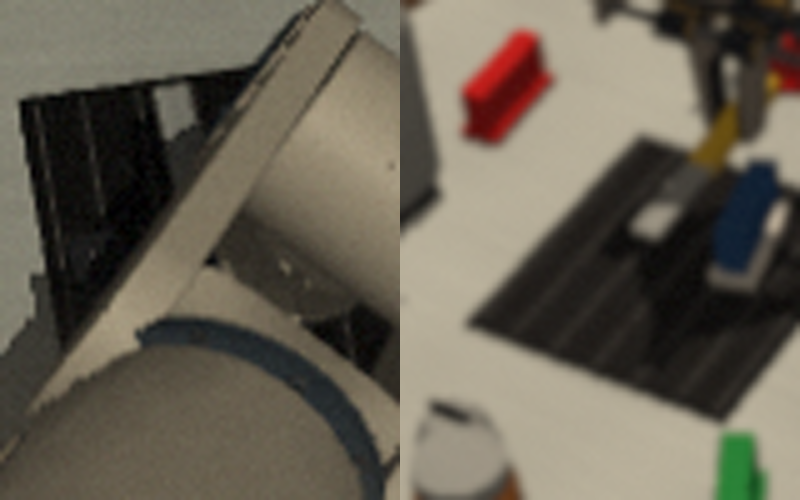

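The scraper (scene crop ~745,225) has been knocked some 2–3 cm toward the lever's place, so I'll put the lever down further out, at y≈-0.425.

Call:
apply_moves(
  plan=[
    [[0.03, -0.87, 0], [0, 0, 0], -1],
    [[0.03, -0.87, 0], [0, 0, 0], -1],
    [[0.03, -0.87, 0], [0, 0, 0], -1],
    [[0.03, -0.87, 0], [0, 0, 0], -1],
    [[0.03, -0.87, 0], [0, 0, 0], -1],
    [[0.03, -0.87, 0], [0, 0, 0], -1],
    [[0, 0, -0.7], [0, 0, 0], -1],
    [[0, 0, -1], [0, 0, 0], -1],
  ],
)

```text
time_s: 31.62
tcp_pos: [0.3998, -0.4237, 0.2766]
eef_rot: [[-0.989, -0.15, -0.003], [-0.15, 0.989, -0.001], [0.003, -0.0, -1.0]]
ft_force: [0.0, 0.3, -1.5]
width: 0.0175
gripper_force: 60.0
```

Call:
apply_moves(
  plan=[
    [[0, 0, -1], [0, 0, 0], -1],
    [[0, 0, -1], [0, 0, 0], -1],
    [[0, 0, -1], [0, 0, 0], -1],
    [[0, 0, -0.8], [0, 0, 0], -1],
    [[0, 0, 0], [0, 0, 0], -1],
    [[0, 0, 0], [0, 0, 0], -1],
  ],
)

```text
time_s: 32.38
tcp_pos: [0.4001, -0.4239, 0.2017]
eef_rot: [[-0.989, -0.151, -0.003], [-0.151, 0.989, -0.001], [0.003, -0.0, -1.0]]
ft_force: [-0.1, 0.1, -0.9]
width: 0.0171
gripper_force: 60.0
```

Call:
apply_moves(
  plan=[
    [[0, 0, -0.15], [0, 0, 0], -1],
    [[0, 0, -0.12], [0, 0, 0], -1],
    [[0, 0, 0], [0, 0, 0], -0.3],
    [[0, 0, 0], [0, 0, 0], -0.3],
    [[0, 0, 0.3], [0, 0, 0], -0.3],
    [[0, 0, 1], [0, 0, 0], -0.3],
    [[0, 0, 1], [0, 0, 0], -0.3],
    [[0, 0, 1], [0, 0, 0], -0.3],
  ],
)

```text
time_s: 33.38
tcp_pos: [0.3999, -0.4238, 0.263]
eef_rot: [[-0.989, -0.151, -0.003], [-0.151, 0.989, -0.001], [0.003, -0.0, -1.0]]
ft_force: [0.8, -0.6, -0.5]
width: 0.0324
gripper_force: 0.0
```

Call:
apply_moves(
  plan=[
    [[0, 1, 1], [0, 0, 0.07], 1],
    [[0, 1, 1], [0, 0, 0.07], 1],
    [[0.4, 1, 1], [0, 0, 0.07], 1],
    [[0.6, 1, 1], [0, 0, 0.07], 1],
    [[0.6, 1, 0], [0, 0, 0.07], 1],
    [[0.6, 1, 0], [0, 0, 0.07], 1],
    [[0.6, 1, 0], [0, 0, 0.07], 1],
    [[0.6, 1, 0], [0, 0, 0.07], 1],
  ],
)

```text
time_s: 34.38
tcp_pos: [0.4682, -0.2631, 0.3425]
eef_rot: [[-0.978, -0.209, -0.003], [-0.208, 0.978, -0.001], [0.003, -0.001, -1.0]]
ft_force: [0.4, -0.3, -0.5]
width: 0.0918
gripper_force: 0.0
```

Call:
apply_moves(
  plan=[
    [[0.6, 1, 0], [0, 0, 0], 1],
    [[0.6, 1, 0], [0, 0, 0], 1],
    [[0.6, 1, 0], [0, 0, 0], 1],
    [[0.6, 1, 0], [0, 0, 0], 1],
    [[0.6, 1, 0], [0, 0, 0], 1],
    [[0.6, 1, 0], [0, 0, 0], 1],
    [[0.6, 1, 0], [0, 0, 0], 1],
    [[0.6, 1, 0], [0, 0, 0], 1],
  ],
)

```text
time_s: 35.38
tcp_pos: [0.5642, -0.1031, 0.3425]
eef_rot: [[-0.978, -0.208, -0.003], [-0.208, 0.978, -0.001], [0.003, -0.0, -1.0]]
ft_force: [0.3, 0.1, -0.1]
width: 0.0918
gripper_force: 0.0
```

```bash
python3 look.py k2 300 165 150 105; python3 - <<'E'
from h import *
s=arm.get_state();print(s['q'].round(1),s['eef_rot'].round(3))
im={n:arm.camera(n) for n in('top','scene')}
roi={'top':(300,170,90,90),'scene':(160,128,90,62)}
for tag,c,b,x0 in(('lever',YEL,HANDLE,[.40,-.424,.004,8.5]),('scraper',BLU,BAR,[.39,-.32,.004,21])):
    m={n:hsvmask(im[n],*c,roi[n]) for n in im}
    x,sc=fit(b,m,x0,1);print(tag,[v.sum() for v in m.values()],x.round(4),round(sc,3))
pitchtest('plate_right',-1,('scene',));pitchtest('plate_left',1,('scene',))
E
```

```text
35.425 [ 0.5653 -0.1014  0.3426] [0.7 1.7 0.2] [ 0.05 -0.02 -0.03] 0.0918
[-1.040e+01  1.960e+01  1.032e+02 -1.000e-01  5.730e+01 -1.125e+02] [[-0.978 -0.21  -0.002]
 [-0.21   0.978 -0.001]
 [ 0.002 -0.    -1.   ]]
lever [np.int64(182), np.int64(144)] [ 0.3987 -0.4237  0.0116  8.6886] 0.795
scraper [np.int64(268), np.int64(1)] [ 3.88600e-01 -3.24300e-01  8.10000e-03  2.21165e+01] 0.409
plate_right scene [(-3, np.float64(0.885)), (-1, np.float64(0.896)), (1, np.float64(0.906)), (3, np.float64(0.913)), (5, np.float64(0.923)), (7, np.float64(0.928)), (9, np.float64(0.936)), (11, np.float64(0.943)), (13, np.float64(0.951)), (15, np.float64(0.953)), (17, np.float64(0.951))]
plate_left scene [(-3, np.float64(0.866)), (-1, np.float64(0.872)), (1, np.float64(0.881)), (3, np.float64(0.888)), (5, np.float64(0.894)), (7, np.float64(0.902)), (9, np.float64(0.905)), (11, np.float64(0.91)), (13, np.float64(0.908)), (15, np.float64(0.906)), (17, np.float64(0.9))]
```

View pics/k2.png

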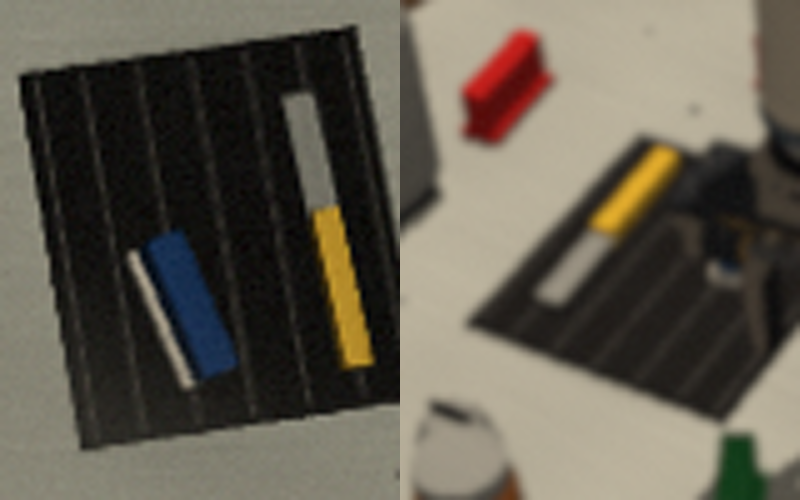

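Lever lies on the mat (top crop ~330,230); scraper is at ≈(0.389,-0.324). Plates are propped up ~11–13 mm. Grasping the right plate.

Call:
apply_moves(
  plan=[
    [[0.55, 0.96, 0], [0.04, -0.196, 0], 1],
    [[0.55, 0.96, 0], [0.04, -0.196, 0], 1],
    [[0.55, 0.96, 0], [0.04, -0.196, 0], 1],
    [[0.55, 0.96, 0], [0.04, -0.196, 0], 1],
    [[0.55, 0.96, 0], [0.04, -0.196, 0], 1],
    [[0, 0, 0], [0, 0, 0], 1],
  ],
)

```text
time_s: 36.52
tcp_pos: [0.6196, -0.0061, 0.342]
eef_rot: [[-0.973, -0.21, 0.1], [-0.209, 0.978, 0.02], [-0.102, -0.001, -0.995]]
ft_force: [0.0, 0.4, 0.5]
width: 0.0915
gripper_force: 0.0
```

Call:
apply_moves(
  plan=[
    [[0, 0, -0.8], [0, 0, 0], 1],
    [[0, 0, -0.8], [0, 0, 0], 1],
    [[0, 0, -0.8], [0, 0, 0], 1],
    [[0, 0, 0], [0, 0, 0], 1],
  ],
)

```text
time_s: 37.02
tcp_pos: [0.6181, -0.0082, 0.2919]
eef_rot: [[-0.974, -0.208, 0.096], [-0.207, 0.978, 0.02], [-0.098, -0.0, -0.995]]
ft_force: [-0.4, -0.7, -0.1]
width: 0.092
gripper_force: 0.0
```

```bash
python3 look.py r1 180 110 225 170; python3 -c "
from h import *
s=arm.get_state();r=s['eef_rot'];g=s['tcp_pos']+r[:,2]*.171;print(r.round(3),g,Rz(-np.radians(11.7))@(g-np.array([.6255,.0565,0])))"
```

```text
37.075 [ 0.6186 -0.0081  0.293 ] [-0.   0.   0.4] [ 0.01  0.08 -0.03] 0.0918
[[-0.973 -0.208  0.099]
 [-0.207  0.978  0.02 ]
 [-0.101 -0.001 -0.995]] [ 0.63578722 -0.00464949  0.12364609] [-0.00232686 -0.06196509  0.12364609]
```

View pics/r1.png

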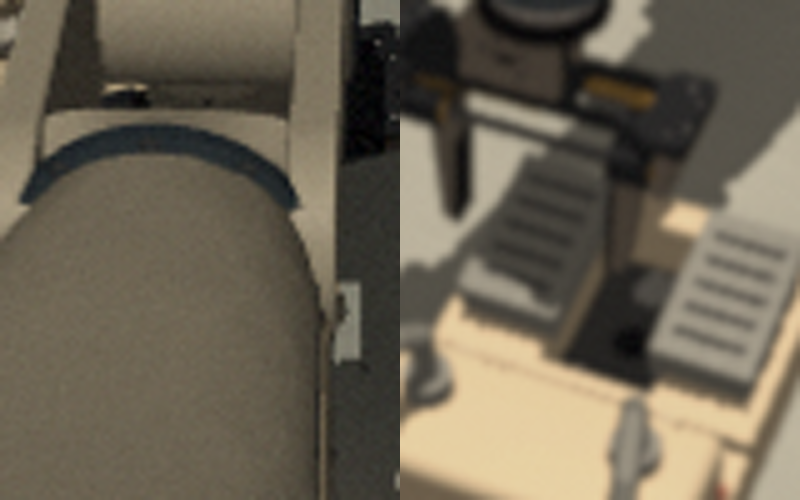

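The fingers straddle the right plate (scene crop, left finger ~455,170, right ~625,230). Descending, gripping and lifting.

Call:
apply_moves(
  plan=[
    [[0.02, 0.05, -0.6], [0, 0, 0], 1],
    [[0, 0, -0.6], [0, 0, 0], 1],
    [[0, 0, 0], [0, 0, 0], 1],
    [[0, 0, 0], [0, 0, 0], -1],
    [[0, 0, 0], [0, 0, 0], -1],
    [[0, 0, 0], [0, 0, 0], -1],
    [[0, 0, 0], [0, 0, 0], -1],
  ],
  grip_force=30,
)

```text
time_s: 38.0
tcp_pos: [0.6194, -0.0066, 0.2705]
eef_rot: [[-0.973, -0.208, 0.1], [-0.207, 0.978, 0.02], [-0.102, -0.001, -0.995]]
ft_force: [-0.2, 2.2, 2.2]
width: 0.062
gripper_force: 29.9
```

Call:
apply_moves(
  plan=[
    [[0, 0, 0.15], [0, 0, 0], -1],
    [[0, 0, 0.3], [0, 0, 0], -1],
    [[0, 0, 0.5], [0, 0, 0], -1],
    [[0, 0, 1], [0, 0, 0], -1],
    [[0, 0, 1], [0, 0, 0], -1],
    [[0, 0, 1], [0, 0, 0], -1],
    [[0, 0, 1], [0, 0, 0], -1],
    [[0, 0, 0], [0, 0, 0], -1],
  ],
)

```text
time_s: 39.0
tcp_pos: [0.6198, -0.0069, 0.3712]
eef_rot: [[-0.973, -0.208, 0.103], [-0.207, 0.978, 0.02], [-0.105, -0.002, -0.994]]
ft_force: [-0.3, 0.1, -1.4]
width: 0.0623
gripper_force: 29.9
```

```bash
python3 look.py r2 180 110 225 170; python3 -c "
from h import *
s=arm.get_state();print(s['eef_rot'].round(3),s['q'].round(1))"
```

```text
39.05 [ 0.6193 -0.0069  0.3698] [-0.3  0.1 -2.7] [ 0.02  0.09 -0.02] 0.0621
[[-0.973 -0.208  0.099]
 [-0.207  0.978  0.02 ]
 [-0.101 -0.001 -0.995]] [  -1.1   20.3   98.5    1.5   55.5 -103.9]
```

View pics/r2.png

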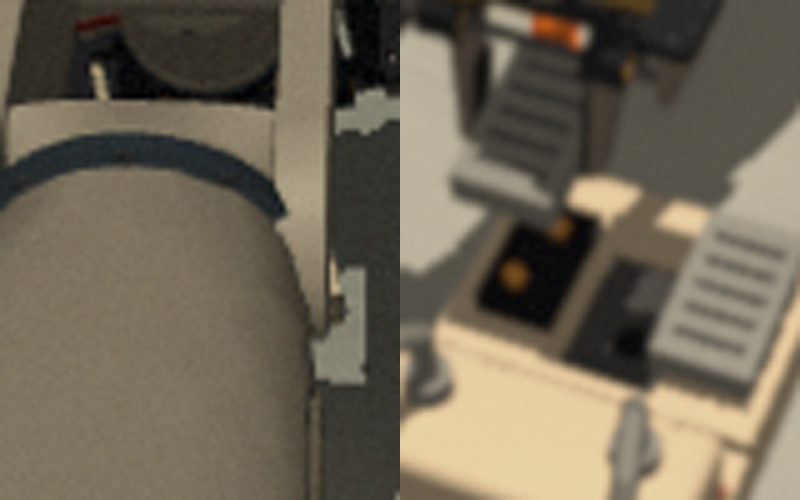

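The right plate is held and two lumps show on the right pad (scene crop ~515,275 and 560,228). Carrying it to the tray.

Call:
apply_moves(
  plan=[
    [[-0.62, 0.96, 0], [-0.03, 0.14, -0.09], -1],
    [[-0.62, 0.96, 0], [-0.03, 0.14, -0.09], -1],
    [[-0.62, 0.96, 0], [-0.03, 0.14, -0.09], -1],
    [[-0.62, 0.96, 0], [-0.03, 0.14, -0.09], -1],
    [[-0.62, 0.96, 0], [-0.03, 0.14, -0.09], -1],
    [[-0.62, 0.96, 0], [-0.03, 0.14, -0.1], -1],
    [[-0.62, 0.96, 0], [-0.03, 0.14, -0.1], -1],
    [[-0.62, 0.96, 0], [0, 0, 0], -1],
  ],
)

```text
time_s: 40.1
tcp_pos: [0.5194, 0.1473, 0.3679]
eef_rot: [[-0.99, -0.141, -0.005], [-0.141, 0.99, -0.006], [0.005, -0.005, -1.0]]
ft_force: [-0.2, -0.2, -2.0]
width: 0.0623
gripper_force: 29.9
```

Call:
apply_moves(
  plan=[
    [[-0.62, 0.96, 0], [0, 0, 0], -1],
    [[-0.62, 0.96, 0], [0, 0, 0], -1],
    [[-0.62, 0.96, 0], [0, 0, 0], -1],
    [[-0.62, 0.96, -0.4], [0, 0, 0], -1],
    [[-0.62, 0.96, -0.8], [0, 0, 0], -1],
    [[-0.62, 0.96, -0.8], [0, 0, 0], -1],
    [[0, 0, -1], [0, 0, 0], -1],
    [[0, 0, 0], [0, 0, 0], -1],
  ],
)

```text
time_s: 41.1
tcp_pos: [0.4447, 0.2617, 0.3071]
eef_rot: [[-0.99, -0.142, -0.006], [-0.142, 0.99, -0.007], [0.007, -0.006, -1.0]]
ft_force: [-0.7, -0.5, -1.5]
width: 0.0615
gripper_force: 29.9
```

Call:
apply_moves(
  plan=[
    [[0.1, 0, -1], [0, 0, 0], -1],
    [[0, 0, -1], [0, 0, 0], -1],
    [[0, 0, -1], [0, 0, 0], -1],
    [[0, 0, -1], [0, 0, 0], -1],
    [[0, 0, -0.9], [0, 0, 0], -1],
    [[0, 0, -0.35], [0, 0, 0], -1],
    [[0, 0, -0.2], [0, 0, 0], -1],
    [[0, 0, 0], [0, 0, 0], -1],
  ],
)

```text
time_s: 42.1
tcp_pos: [0.4477, 0.2618, 0.2006]
eef_rot: [[-0.99, -0.141, -0.003], [-0.141, 0.99, -0.005], [0.004, -0.005, -1.0]]
ft_force: [-0.4, -0.6, -1.2]
width: 0.0618
gripper_force: 30.0
```

Call:
apply_moves(
  plan=[
    [[0, 0, 0], [0, 0, 0], 0.65],
    [[0, 0, 0], [0, 0, 0], 0.65],
    [[0, 0, 0], [0, 0, 0], 0.65],
    [[0, 0, 0.5], [0, 0, 0], 0.65],
    [[0, 0, 1], [0, 0, 0], 0.65],
    [[0, 0, 1], [0, 0, 0], 0.65],
    [[0, 0, 1], [0, 0, 0], 0.8],
    [[0, 0, 1], [0, 0, 0], 1],
  ],
)

```text
time_s: 43.1
tcp_pos: [0.4477, 0.262, 0.2914]
eef_rot: [[-0.99, -0.141, -0.002], [-0.141, 0.99, -0.005], [0.003, -0.005, -1.0]]
ft_force: [-0.4, 0.4, -0.7]
width: 0.0904
gripper_force: 0.0
```

Call:
apply_moves(
  plan=[
    [[0.925, -0.94, 1], [0.026, -0.122, 0.08], 1],
    [[0.925, -0.94, 0.9], [0.026, -0.122, 0.08], 1],
    [[0.925, -0.94, 0.8], [0.026, -0.122, 0.08], 1],
    [[0.925, -0.94, 0], [0.026, -0.122, 0.08], 1],
    [[0.925, -0.94, 0], [0.026, -0.122, 0.08], 1],
    [[0.925, -0.94, 0], [0.026, -0.122, 0.08], 1],
    [[0.925, -0.94, 0], [0.026, -0.122, 0.08], 1],
    [[0.925, -0.94, 0], [0.026, -0.122, 0.08], 1],
  ],
)

```text
time_s: 44.1
tcp_pos: [0.5961, 0.1109, 0.3448]
eef_rot: [[-0.973, -0.207, 0.1], [-0.206, 0.978, 0.02], [-0.102, -0.001, -0.995]]
ft_force: [-0.5, 0.9, 0.1]
width: 0.0919
gripper_force: 0.0
```

Call:
apply_moves(
  plan=[
    [[0, 0, 0], [0, 0, 0], 1],
    [[0, 0, -0.8], [0, 0, 0], 1],
    [[0, 0, -0.8], [0, 0, 0], 1],
    [[0, 0, -0.8], [0, 0, 0], 1],
    [[0, 0, 0], [0, 0, 0], 1],
  ],
)

```text
time_s: 44.72
tcp_pos: [0.5948, 0.1117, 0.294]
eef_rot: [[-0.974, -0.208, 0.095], [-0.207, 0.978, 0.019], [-0.097, -0.001, -0.995]]
ft_force: [-0.1, -0.0, 0.1]
width: 0.0919
gripper_force: 0.0
```

```bash
python3 -c "
from h import *
s=arm.get_state();r=s['eef_rot'];g=s['tcp_pos']+r[:,2]*.171;print(r.round(3),s['tcp_pos'],g,Rz(-np.radians(11.7))@(g-np.array([.6255,.0565,0])))
o=cut('plate_left',('top',))
for d in o['top']:
  m=d['region']
  print(d['score'],d['bbox'],m.sum())
  if m.sum()<1300 and d['bbox'][0]<180: print(fit(MOD['plate'],{'top':m},[.4477,.262,.005,8]))
"
```

```text
[[-0.974 -0.208  0.095]
 [-0.207  0.978  0.019]
 [-0.097 -0.001 -0.995]] [0.59479626 0.11174514 0.29399418] [0.61111449 0.11503785 0.12380642] [-0.00221589  0.06023879  0.12380642]
0.52 [199.2, 155.3, 2.1, 10.3] 7
```

Call:
apply_moves(
  plan=[
    [[0.05, 0, -0.5], [0, 0, 0], 1],
    [[0, 0, -0.55], [0, 0, 0], 1],
    [[0, 0, 0], [0, 0, 0], 1],
    [[0, 0, 0], [0, 0, 0], -1],
    [[0, 0, 0], [0, 0, 0], -1],
    [[0, 0, 0], [0, 0, 0], -1],
    [[0, 0, 0], [0, 0, 0], -1],
  ],
  grip_force=30,
)

```text
time_s: 45.7
tcp_pos: [0.5968, 0.1116, 0.2753]
eef_rot: [[-0.973, -0.207, 0.099], [-0.206, 0.978, 0.02], [-0.101, -0.001, -0.995]]
ft_force: [0.0, 0.1, 1.9]
width: 0.0617
gripper_force: 30.0
```

Call:
apply_moves(
  plan=[
    [[0, 0, 0.15], [0, 0, 0], -1],
    [[0, 0, 0.3], [0, 0, 0], -1],
    [[0, 0, 0.5], [0, 0, 0], -1],
    [[0, 0, 1], [0, 0, 0], -1],
    [[0, 0, 1], [0, 0, 0], -1],
    [[0, 0, 1], [0, 0, 0], -1],
    [[0, 0, 0.8], [0, 0, 0], -1],
    [[0, 0, 0], [0, 0, 0], -1],
  ],
)

```text
time_s: 46.7
tcp_pos: [0.5971, 0.1116, 0.3717]
eef_rot: [[-0.973, -0.207, 0.102], [-0.206, 0.978, 0.02], [-0.104, -0.001, -0.995]]
ft_force: [-0.8, 1.1, -2.7]
width: 0.0618
gripper_force: 30.0
```

Call:
apply_moves(
  plan=[
    [[-0.63, 0.96, 0], [-0.03, 0.14, -0.09], -1],
    [[-0.63, 0.96, 0], [-0.03, 0.14, -0.09], -1],
    [[-0.63, 0.96, 0], [-0.03, 0.14, -0.09], -1],
    [[-0.63, 0.96, 0], [-0.03, 0.14, -0.09], -1],
    [[-0.63, 0.96, 0], [-0.03, 0.14, -0.09], -1],
    [[-0.63, 0.96, 0], [-0.03, 0.14, -0.1], -1],
    [[-0.63, 0.96, 0], [-0.03, 0.14, -0.1], -1],
    [[-0.63, 0.96, 0], [0, 0, 0], -1],
  ],
)

```text
time_s: 47.7
tcp_pos: [0.4953, 0.2656, 0.3692]
eef_rot: [[-0.99, -0.14, -0.004], [-0.14, 0.99, -0.006], [0.005, -0.005, -1.0]]
ft_force: [-0.6, 0.2, -1.4]
width: 0.0617
gripper_force: 30.0
```

Call:
apply_moves(
  plan=[
    [[-0.63, 0.96, 0], [0, 0, 0], -1],
    [[-0.63, 0.96, 0], [0, 0, 0], -1],
    [[-0.63, 0.96, -0.3], [0, 0, 0], -1],
    [[-0.63, 0.96, -0.8], [0, 0, 0], -1],
    [[-0.63, 0.96, -0.8], [0, 0, 0], -1],
    [[0, 0, -1], [0, 0, 0], -1],
    [[0, 0, -1], [0, 0, 0], -1],
    [[0, 0, 0], [0, 0, 0], -1],
  ],
)

```text
time_s: 48.7
tcp_pos: [0.4321, 0.3606, 0.2901]
eef_rot: [[-0.99, -0.141, -0.006], [-0.14, 0.99, -0.008], [0.007, -0.007, -1.0]]
ft_force: [-0.1, -0.6, -2.3]
width: 0.0621
gripper_force: 30.0
```

```bash
python3 look.py t1 85 165 320 190; python3 -c "
from h import *
s=arm.get_state();print(s['eef_rot'].round(3))"
```

```text
48.75 [0.4326 0.3609 0.2912] [ 0.5 -0.4 -1.7] [0.04 0.03 0.01] 0.0616
[[-0.99  -0.14  -0.004]
 [-0.14   0.99  -0.006]
 [ 0.004 -0.005 -1.   ]]
```

View pics/t1.png

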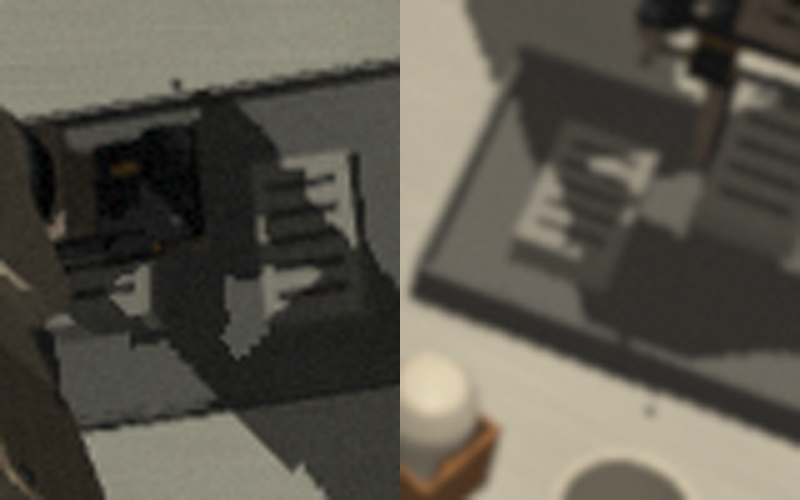

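The first plate lies right way up in the tray (scene crop ~585,205), and the second hangs beside it. Lowering and releasing.

Call:
apply_moves(
  plan=[
    [[0, 0, -1], [0, 0, 0], -1],
    [[0, 0, -1], [0, 0, 0], -1],
    [[0, 0, -1], [0, 0, 0], -1],
    [[0, 0, -0.8], [0, 0, 0], -1],
    [[0, 0, -0.5], [0, 0, 0], -1],
    [[0, 0, -0.2], [0, 0, 0], -1],
    [[0, 0, 0], [0, 0, 0], -1],
  ],
)

```text
time_s: 49.68
tcp_pos: [0.4327, 0.3612, 0.2023]
eef_rot: [[-0.99, -0.14, -0.004], [-0.14, 0.99, -0.005], [0.004, -0.005, -1.0]]
ft_force: [0.2, -0.8, -1.3]
width: 0.062
gripper_force: 30.0
```

Call:
apply_moves(
  plan=[
    [[0, 0, 0], [0, 0, 0], 0.65],
    [[0, 0, 0], [0, 0, 0], 0.65],
    [[0, 0, 0], [0, 0, 0], 0.65],
    [[0, 0, 0.5], [0, 0, 0], 0.65],
    [[0, 0, 1], [0, 0, 0], 0.65],
    [[0, 0, 1], [0, 0, 0], 0.65],
    [[0, 0, 1], [0, 0, 0], 0.8],
    [[0, 0, 1], [0, 0, 0], 1],
  ],
)

```text
time_s: 50.68
tcp_pos: [0.4329, 0.3611, 0.2935]
eef_rot: [[-0.99, -0.14, -0.003], [-0.14, 0.99, -0.005], [0.003, -0.004, -1.0]]
ft_force: [-0.3, 0.1, -0.2]
width: 0.0903
gripper_force: 0.0
```

Call:
apply_moves(
  plan=[
    [[0, -1, 0.5], [0, 0, 0], 1],
    [[0, -1, 0], [0, 0, 0.25], 1],
    [[0, -1, 0], [0, 0, 0.25], 1],
    [[0, -1, 0], [0, 0, 0.25], 1],
    [[0, -1, 0], [0, 0, 0.25], 1],
    [[0, -1, 0], [0, 0, 0.25], 1],
    [[0, -1, 0], [0, 0, 0.25], 1],
    [[0, -1, 0], [0, 0, 0.25], 1],
  ],
)

```text
time_s: 51.68
tcp_pos: [0.4323, 0.1993, 0.302]
eef_rot: [[-0.948, -0.319, -0.003], [-0.319, 0.948, -0.006], [0.005, -0.005, -1.0]]
ft_force: [0.5, 0.4, 0.4]
width: 0.0916
gripper_force: 0.0
```

Call:
apply_moves(
  plan=[
    [[0, -1, 0], [0, 0, 0.25], 1],
    [[0, -1, 0], [0, 0, 0.25], 1],
    [[0, -1, 0], [0, 0, 0], 1],
    [[0, -1, 0], [0, 0, 0], 1],
    [[0, -1, 0], [0, 0, 0], 1],
    [[0, -1, 0], [0, 0, 0], 1],
    [[0, -1, 0], [0, 0, 0], 1],
    [[0, -1, 0], [0, 0, 0], 1],
  ],
)

```text
time_s: 52.68
tcp_pos: [0.4319, 0.0397, 0.302]
eef_rot: [[-0.93, -0.367, -0.002], [-0.367, 0.93, -0.006], [0.005, -0.005, -1.0]]
ft_force: [0.9, -0.4, 1.0]
width: 0.0921
gripper_force: 0.0
```

```bash
python3 - <<'E'
from h import *
im={n:arm.camera(n) for n in('top','scene')}
s=arm.get_state();print(s['time_s'],s['tcp_pos'],s['eef_rot'].round(3))
roi={'top':(300,170,90,90),'scene':(160,120,90,70)}
m={n:hsvmask(im[n],*BLU,roi[n]) for n in im}
x,sc=fit(BAR,m,[.389,-.324,.004,22],1);print([v.sum() for v in m.values()],x.round(4),round(sc,3))
for n in('top','scene'):
  for d in arm.cut_out('scraper',n): print(n,round(d['score'],2),d['bbox'])
for d in arm.cut_out('plate_left','scene')+arm.cut_out('plate_left','top'): print(round(d['score'],2),d['bbox'],d['region'].sum())
E
```

```text
52.775 [0.43191779 0.03931209 0.30195835] [[-0.931 -0.366 -0.003]
 [-0.366  0.931 -0.006]
 [ 0.005 -0.005 -1.   ]]
[np.int64(264), np.int64(156)] [ 3.89200e-01 -3.25100e-01  6.80000e-03  2.39829e+01] 0.745
top 0.92 [411.5, 219.4, 19.5, 25.9]
top 0.83 [348.4, 277.3, 32.7, 19.2]
top 0.7 [269.6, 207.6, 21.1, 31.1]
top 0.69 [272.6, 145.1, 21.7, 26.5]
top 0.68 [324.2, 209.2, 21.2, 33.6]
top 0.37 [139.1, 126.4, 22.0, 29.8]
top 0.21 [304.0, 172.9, 78.4, 80.6]
scene 0.82 [251.9, 158.4, 10.2, 27.5]
scene 0.8 [222.0, 109.2, 22.5, 16.0]
scene 0.8 [161.0, 111.7, 19.6, 24.4]
scene 0.67 [213.3, 188.9, 9.9, 32.1]
scene 0.6 [212.6, 137.8, 15.3, 23.8]
scene 0.6 [178.4, 134.9, 26.6, 30.9]
scene 0.19 [206.7, 202.5, 103.7, 106.4]
0.69 [372.2, 222.8, 29.6, 38.0] 637
0.22 [150.9, 185.9, 25.7, 48.1] 937
0.95 [105.6, 199.7, 23.4, 35.8] 713
```

Call:
apply_moves(
  plan=[
    [[-0.12, -1, 0], [0, 0, 0.05], 0.3],
    [[-0.12, -1, 0], [0, 0, 0.05], 0.3],
    [[-0.12, -1, 0], [0, 0, 0], 0.3],
    [[-0.12, -1, 0], [0, 0, 0], 0.3],
    [[-0.12, -1, 0], [0, 0, 0], 0.3],
    [[-0.12, -1, 0], [0, 0, 0], 0.3],
    [[-0.12, -1, 0], [0, 0, 0], 0.3],
    [[-0.12, -1, 0], [0, 0, 0], 0.3],
  ],
)

```text
time_s: 53.98
tcp_pos: [0.4137, -0.1189, 0.302]
eef_rot: [[-0.926, -0.378, -0.002], [-0.378, 0.926, -0.006], [0.004, -0.005, -1.0]]
ft_force: [-1.2, 0.6, -0.1]
width: 0.0598
gripper_force: 0.0
```

Call:
apply_moves(
  plan=[
    [[-0.12, -1, 0], [0, 0, 0], 0.3],
    [[-0.12, -1, 0], [0, 0, 0], 0.3],
    [[-0.12, -1, 0], [0, 0, 0], 0.3],
    [[-0.12, -1, 0], [0, 0, 0], 0.3],
    [[-0.12, -1, 0], [0, 0, 0], 0.3],
    [[-0.12, -1, 0], [0, 0, 0], 0.3],
    [[-0.12, -1, 0], [0, 0, 0], 0.3],
    [[-0.12, -1, 0], [0, 0, 0], 0.3],
  ],
)

```text
time_s: 54.98
tcp_pos: [0.3947, -0.2789, 0.302]
eef_rot: [[-0.926, -0.378, -0.002], [-0.378, 0.926, -0.006], [0.004, -0.005, -1.0]]
ft_force: [0.6, -0.3, 0.2]
width: 0.06
gripper_force: 0.0
```

Call:
apply_moves(
  plan=[
    [[-0.12, -1, 0], [0, 0, 0], 0.3],
    [[-0.12, -1, 0], [0, 0, 0], 0.3],
    [[0, -0.15, -0.5], [0, 0, 0], 0.3],
    [[0, 0, -1], [0, 0, 0], 0.3],
    [[0, 0, -1], [0, 0, 0], 0.3],
    [[0, 0, -0.5], [0, 0, 0], 0.3],
    [[0, 0, 0], [0, 0, 0], 0.3],
  ],
)

```text
time_s: 55.85
tcp_pos: [0.3895, -0.3215, 0.2413]
eef_rot: [[-0.926, -0.377, -0.003], [-0.377, 0.926, -0.005], [0.005, -0.003, -1.0]]
ft_force: [0.2, -0.3, 0.2]
width: 0.0599
gripper_force: 0.0
```

```bash
python3 look.py s1 300 160 170 105
```

```text
55.9 [ 0.3897 -0.3217  0.2419] [ 0.2 -0.7 -0.1] [-0.01 -0.01 -0.03] 0.0596
```

View pics/s1.png

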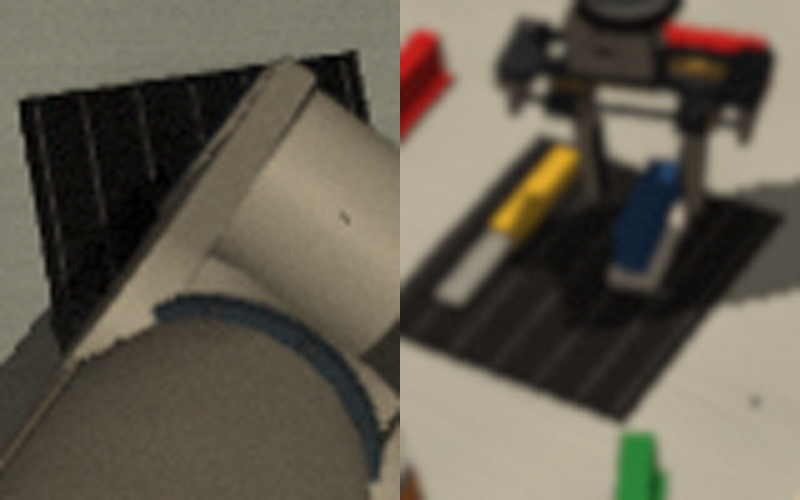

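The fingers straddle the blue bar (scene crop ~645,215). Descending and gripping.

Call:
apply_moves(
  plan=[
    [[0, -0.12, -0.7], [0.05, -0.03, 0], 0.3],
    [[0, 0, -0.75], [0, 0, 0], 0.3],
    [[0, 0, 0], [0, 0, 0], 0.3],
    [[0, 0, 0], [0, 0, 0], -1],
    [[0, 0, 0], [0, 0, 0], -1],
    [[0, 0, 0], [0, 0, 0], -1],
    [[0, 0, 0], [0, 0, 0], -1],
    [[0, 0, 0], [0, 0, 0], -1],
  ],
  grip_force=60,
)

```text
time_s: 56.95
tcp_pos: [0.3897, -0.3242, 0.2133]
eef_rot: [[-0.926, -0.377, 0.002], [-0.377, 0.926, -0.001], [-0.001, -0.001, -1.0]]
ft_force: [-1.0, 0.3, 4.2]
width: 0.0236
gripper_force: 59.9
```

Call:
apply_moves(
  plan=[
    [[0, 0, 0.3], [0, 0, 0], -1],
    [[0, 0, 1], [0, 0, 0], -1],
    [[0, 0, 1], [0, 0, 0], -1],
    [[0, 0, 1], [0, 0, 0], -1],
    [[0, 0, 1], [0, 0, 0], -1],
    [[0, 0, 1], [0, 0, 0], -1],
    [[0, 0, 0], [0, 0, 0], -1],
  ],
)

```text
time_s: 57.82
tcp_pos: [0.39, -0.3245, 0.3204]
eef_rot: [[-0.926, -0.377, 0.004], [-0.377, 0.926, -0.003], [-0.002, -0.004, -1.0]]
ft_force: [-0.4, 0.4, -1.7]
width: 0.0235
gripper_force: 59.9
```

```bash
python3 - <<'E'
from h import *
im={n:arm.camera(n) for n in('top','scene')}
s=arm.get_state();print(s['time_s'],s['tcp_pos'],s['eef_rot'].round(3),s['width'],s['ft_force'])
# lumps: amber blobs near the pads
Rd=Rz(np.radians(11.7));D=np.array([.6255,.0565,0])
for n in im:
    hs=cv2.cvtColor(im[n],cv2.COLOR_RGB2HSV)
    for k in(1,-1):
        poly=proj(n,np.array([[x,k*.06+y,.09] for x,y in((-.042,-.024),(-.042,.024),(.042,.024),(.042,-.024))])@Rd.T+D)
        z=np.zeros((384,512),np.uint8);cv2.fillConvexPoly(z,poly.round().astype(np.int32),1)
        z=cv2.dilate(z,np.ones((3,3)))
        m=(cv2.inRange(hs,(8,90,70),(28,255,255))>0)&(z>0)
        c,l,st,ce=cv2.connectedComponentsWithStats(m.astype(np.uint8))
        for i in range(1,c):
            if st[i,4]>=4: print(n,k,st[i,4],(Rd.T@(at_z(n,ce[i],.094)-D)).round(3))
E
```

```text
57.925 [ 0.38949683 -0.3240914   0.31871267] [[-0.926 -0.377  0.001]
 [-0.377  0.926 -0.001]
 [-0.001 -0.001 -1.   ]] 0.023572626939753247 [-0.24636077  0.04820189 -1.59219382]
top 1 16 [0.025 0.063 0.094]
top 1 14 [0.003 0.05  0.094]
top 1 17 [-0.02   0.067  0.094]
top -1 14 [ 0.026 -0.065  0.094]
top -1 15 [-0.018 -0.055  0.094]
scene 1 32 [-0.024  0.065  0.094]
scene 1 60 [0.009 0.054 0.094]
scene -1 33 [-0.023 -0.058  0.094]
scene -1 29 [ 0.021 -0.067  0.094]
```

Five lumps located: three on the left pad, two on the right, consistent in both views. Moving the scraper to outside the right pad.

Call:
apply_moves(
  plan=[
    [[0.92, 0.99, 0.7], [0, 0, -0.125], -1],
    [[0.92, 0.99, 0.7], [0, 0, -0.125], -1],
    [[0.92, 0.99, 0], [0, 0, -0.125], -1],
    [[0.92, 0.99, 0], [0, 0, -0.125], -1],
    [[0.92, 0.99, 0], [0, 0, -0.125], -1],
    [[0.92, 0.99, 0], [0, 0, -0.125], -1],
    [[0.92, 0.99, 0], [0, 0, -0.125], -1],
    [[0.92, 0.99, 0], [0, 0, -0.125], -1],
  ],
)

```text
time_s: 58.92
tcp_pos: [0.5371, -0.165, 0.3457]
eef_rot: [[-0.961, -0.278, -0.001], [-0.278, 0.961, -0.0], [0.001, -0.0, -1.0]]
ft_force: [0.2, -0.7, -1.6]
width: 0.0237
gripper_force: 59.9
```

Call:
apply_moves(
  plan=[
    [[0.92, 0.99, 0], [0, 0, -0.125], -1],
    [[0.92, 0.99, 0], [0, 0, -0.125], -1],
    [[0.92, 0.99, 0], [0, 0, -0.125], -1],
    [[0.92, 0.99, 0], [0, 0, -0.125], -1],
    [[0.92, 0.99, 0], [0, 0, -0.125], -1],
    [[0.92, 0.99, 0], [0, 0, -0.125], -1],
    [[0, 0, 0], [0, 0, 0], -1],
  ],
)

```text
time_s: 59.8
tcp_pos: [0.6478, -0.0458, 0.3454]
eef_rot: [[-0.979, -0.204, -0.0], [-0.204, 0.979, -0.001], [0.0, -0.001, -1.0]]
ft_force: [-0.8, 0.2, -2.3]
width: 0.0238
gripper_force: 59.9
```

```bash
cat > st.py <<'E'
from h import *
s=arm.get_state();r=s['eef_rot'];b=s['tcp_pos']+r[:,2]*.2093
print(round(s['time_s'],1),s['tcp_pos'].round(4),'yaw',np.degrees(np.arctan2(-r[0,1],r[1,1])).round(2),'z',r[:,2].round(3),'foot disp',(Rz(-np.radians(11.7))@(b-np.array([.6255,.0565,0]))).round(4),s['ft_force'].round(1))
E
python3 st.py
```

```text
59.8 [ 0.6478 -0.0458  0.3454] yaw 11.76 z [-0.    -0.001 -1.   ] foot disp [ 0.001  -0.1049  0.1361] [-0.8  0.2 -2.3]
```

Call:
apply_moves(
  plan=[
    [[0, 0, -0.75], [0, 0, 0], -1],
    [[0, 0, -0.75], [0, 0, 0], -1],
    [[0, 0, -0.75], [0, 0, 0], -1],
    [[0, 0, 0], [0, 0, 0], -1],
    [[-0.07, 0.34, 0], [0, 0, 0], -1],
    [[-0.07, 0.34, 0], [0, 0, 0], -1],
    [[-0.07, 0.34, 0], [0, 0, 0], -1],
    [[0, 0, 0], [0, 0, 0], -1],
  ],
)

```text
time_s: 60.8
tcp_pos: [0.643, -0.0259, 0.3024]
eef_rot: [[-0.979, -0.203, 0.002], [-0.203, 0.979, -0.001], [-0.002, -0.001, -1.0]]
ft_force: [0.3, 0.8, -1.6]
width: 0.0238
gripper_force: 59.9
```

```bash
python3 st.py
```

```text
60.8 [ 0.643  -0.0259  0.3024] yaw 11.72 z [ 0.002 -0.001 -1.   ] foot disp [ 0.0008 -0.0845  0.0931] [ 0.3  0.8 -1.6]
```

Call:
apply_moves(
  plan=[
    [[0, 0, -0.1], [0, 0, 0], -1],
    [[0, 0, 0], [0, 0, 0], -1],
  ],
)

```text
time_s: 61.05
tcp_pos: [0.643, -0.0268, 0.2999]
eef_rot: [[-0.979, -0.202, 0.001], [-0.202, 0.979, -0.001], [-0.001, -0.001, -1.0]]
ft_force: [-0.3, -0.2, -1.4]
width: 0.0235
gripper_force: 59.9
```

Call:
apply_moves(
  plan=[
    [[0, 0, -0.03], [0, 0, 0], -1],
    [[0, 0, 0], [0, 0, 0], -1],
  ],
)

```text
time_s: 61.3
tcp_pos: [0.6431, -0.0268, 0.2994]
eef_rot: [[-0.979, -0.202, 0.001], [-0.202, 0.979, -0.001], [-0.001, -0.001, -1.0]]
ft_force: [-0.1, 0.8, -0.7]
width: 0.0234
gripper_force: 59.9
```

Call:
apply_moves(
  plan=[
    [[-0.07, 0.34, 0], [0, 0, 0], -1],
    [[-0.07, 0.34, 0], [0, 0, 0], -1],
    [[-0.07, 0.34, 0], [0, 0, 0], -1],
    [[-0.07, 0.34, 0], [0, 0, 0], -1],
    [[-0.07, 0.34, 0], [0, 0, 0], -1],
    [[-0.07, 0.34, 0], [0, 0, 0], -1],
    [[-0.07, 0.34, 0], [0, 0, 0], -1],
    [[0, 0, 0], [0, 0, 0], -1],
  ],
)

```text
time_s: 62.3
tcp_pos: [0.6332, 0.0215, 0.2995]
eef_rot: [[-0.979, -0.203, 0.001], [-0.203, 0.979, -0.001], [-0.001, -0.001, -1.0]]
ft_force: [0.8, 0.7, -1.2]
width: 0.0232
gripper_force: 59.9
```

```bash
python3 st.py
```

```text
62.3 [0.6332 0.0215 0.2995] yaw 11.7 z [ 0.001 -0.001 -1.   ] foot disp [ 0.0006 -0.0361  0.0902] [ 0.8  0.7 -1.2]
```

Call:
apply_moves(
  plan=[
    [[0, 0, 1], [0, 0, 0], -1],
    [[0, 0, 1], [0, 0, 0], -1],
    [[-0.2, 0.99, 0], [0, 0, 0], -1],
    [[-0.2, 0.99, 0], [0, 0, 0], -1],
    [[-0.2, 0.99, 0], [0, 0, 0], -1],
    [[-0.2, 0.99, 0], [0, 0, 0], -1],
    [[-0.2, 0.99, 0], [0, 0, 0], -1],
    [[-0.2, 0.99, 0], [0, 0, 0], -1],
  ],
)

```text
time_s: 63.3
tcp_pos: [0.6089, 0.1412, 0.3393]
eef_rot: [[-0.979, -0.203, 0.001], [-0.203, 0.979, -0.001], [-0.001, -0.001, -1.0]]
ft_force: [-0.3, 0.7, -1.8]
width: 0.0239
gripper_force: 59.9
```

Call:
apply_moves(
  plan=[
    [[-0.2, 0.99, 0], [0, 0, 0], -1],
    [[0, 0, 0], [0, 0, 0], -1],
    [[0, 0, -1], [0, 0, 0], -1],
    [[0, 0, -0.95], [0, 0, 0], -1],
    [[0, 0, 0], [0, 0, 0], -1],
    [[0, 0, 0], [0, 0, 0], -1],
  ],
)

```text
time_s: 64.05
tcp_pos: [0.6055, 0.1593, 0.3006]
eef_rot: [[-0.979, -0.202, 0.001], [-0.202, 0.979, -0.001], [-0.001, -0.001, -1.0]]
ft_force: [0.4, -0.4, -1.0]
width: 0.0235
gripper_force: 59.9
```

```bash
python3 st.py
```

```text
64.0 [0.6055 0.1593 0.3006] yaw 11.65 z [ 0.001 -0.001 -1.   ] foot disp [0.0015 0.1045 0.0913] [ 0.4 -0.4 -1. ]
```

Call:
apply_moves(
  plan=[
    [[0, 0, -0.05], [0, 0, 0], -1],
    [[0.07, -0.34, 0], [0, 0, 0], -1],
    [[0.07, -0.34, 0], [0, 0, 0], -1],
    [[0.07, -0.34, 0], [0, 0, 0], -1],
    [[0.07, -0.34, 0], [0, 0, 0], -1],
    [[0.07, -0.34, 0], [0, 0, 0], -1],
    [[0.07, -0.34, 0], [0, 0, 0], -1],
    [[0, 0, 0], [0, 0, 0], -1],
  ],
)

```text
time_s: 65.05
tcp_pos: [0.6138, 0.1182, 0.2994]
eef_rot: [[-0.979, -0.202, 0.001], [-0.202, 0.979, -0.001], [-0.001, -0.001, -1.0]]
ft_force: [0.4, 0.2, -1.1]
width: 0.0235
gripper_force: 59.9
```

Call:
apply_moves(
  plan=[
    [[0.07, -0.34, 0], [0, 0, 0], -1],
    [[0.07, -0.34, 0], [0, 0, 0], -1],
    [[0.07, -0.34, 0], [0, 0, 0], -1],
    [[0.07, -0.34, 0], [0, 0, 0], -1],
    [[0, 0, 0], [0, 0, 0], -1],
  ],
)

```text
time_s: 65.68
tcp_pos: [0.6194, 0.091, 0.2994]
eef_rot: [[-0.979, -0.202, 0.001], [-0.202, 0.979, -0.001], [-0.001, -0.001, -1.0]]
ft_force: [-0.1, 0.5, -1.3]
width: 0.0237
gripper_force: 59.9
```

```bash
python3 st.py
```

```text
65.7 [0.6194 0.091  0.2994] yaw 11.63 z [ 0.001 -0.001 -1.   ] foot disp [0.0012 0.0347 0.0901] [-0.1  0.5 -1.3]
```

Call:
apply_moves(
  plan=[
    [[0, 0, 1], [0, 0, 0], -1],
    [[0, 0, 1], [0, 0, 0], -1],
    [[-1, -1, 0.3], [0, 0, -0.05], -1],
    [[-1, -1, 0], [0, 0, -0.05], -1],
    [[-1, -1, 0], [0, 0, -0.05], -1],
    [[-1, -1, 0], [0, 0, -0.05], -1],
    [[-1, -1, 0], [0, 0, -0.05], -1],
    [[-1, -1, 0], [0, 0, -0.05], -1],
  ],
)

```text
time_s: 66.68
tcp_pos: [0.4989, -0.0288, 0.3469]
eef_rot: [[-0.985, -0.172, 0.003], [-0.172, 0.985, -0.001], [-0.003, -0.002, -1.0]]
ft_force: [-0.4, 0.7, -1.0]
width: 0.0235
gripper_force: 59.9
```

Call:
apply_moves(
  plan=[
    [[-1, -1, 0], [0, 0, -0.1], -1],
    [[-1, -1, 0], [0, 0, -0.1], -1],
    [[-1, -1, 0], [0, 0, -0.1], -1],
    [[-0.5, -1, 0], [0, 0, -0.1], -1],
    [[0, -1, 0], [0, 0, -0.1], -1],
    [[0, -1, 0], [0, 0, 0], -1],
    [[0, -1, 0], [0, 0, 0], -1],
    [[0, -1, 0], [0, 0, 0], -1],
  ],
)

```text
time_s: 67.68
tcp_pos: [0.4296, -0.189, 0.3469]
eef_rot: [[-0.993, -0.12, 0.003], [-0.12, 0.993, -0.002], [-0.003, -0.002, -1.0]]
ft_force: [-0.2, -0.1, -1.4]
width: 0.0239
gripper_force: 59.9
```

```bash
cat > lumps.py <<'E'
from h import *
im={n:arm.camera(n) for n in('top','scene')}
Rd=Rz(np.radians(11.7));D=np.array([.6255,.0565,0])
for n in im:
    hs=cv2.cvtColor(im[n],cv2.COLOR_RGB2HSV)
    for nm,zz,c0,hx,hy in(('L',.09,.06,.046,.027),('R',.09,-.06,.046,.027),('T',.03,0,.06,.035)):
        poly=proj(n,np.array([[x,c0+y,zz] for x,y in((-hx,-hy),(-hx,hy),(hx,hy),(hx,-hy))])@Rd.T+D)
        z=np.zeros((384,512),np.uint8);cv2.fillConvexPoly(z,poly.round().astype(np.int32),1)
        m=(cv2.inRange(hs,(8,130,50),(28,255,255))>0)&(z>0)
        c,l,st,ce=cv2.connectedComponentsWithStats(m.astype(np.uint8))
        print(n,nm,[(int(st[i,4]),(Rd.T@(at_z(n,ce[i],zz+.004)-D)).round(3).tolist()) for i in range(1,c) if st[i,4]>=3])
E
python3 lumps.py; python3 st.py; python3 - <<'E'
from h import *
im={n:arm.camera(n) for n in('top','scene')}
m={n:hsvmask(im[n],*YEL,{'top':(300,170,90,90),'scene':(150,110,110,80)}[n]) for n in im}
x,sc=fit(HANDLE,m,[.399,-.424,.004,8.5],1);print([v.sum() for v in m.values()],x.round(4),sc)
E
```

```text
top L []
top R []
top T [(11, [0.028, 0.01, 0.034]), (16, [0.021, -0.015, 0.034]), (14, [0.001, 0.007, 0.034]), (17, [-0.02, -0.012, 0.034]), (15, [-0.02, 0.015, 0.034])]
scene L [(6, [0.019, 0.034, 0.094])]
scene R []
scene T [(18, [-0.024, -0.015, 0.034]), (20, [-0.024, 0.015, 0.034]), (41, [0.007, 0.006, 0.034]), (18, [0.017, -0.016, 0.034])]
67.8 [ 0.4297 -0.1896  0.3468] yaw 6.8 z [ 0.003 -0.002 -1.   ] foot disp [-0.2411 -0.2019  0.1375] [ 0.3  0.  -0.8]
[np.int64(183), np.int64(147)] [ 0.3994 -0.4232  0.012   8.8826] 0.7936962426154841
```

All five lumps are in the trough. Setting the scraper back on the mat.

Call:
apply_moves(
  plan=[
    [[-0.14, -0.9, 0], [0.01, -0.03, 0], -1],
    [[-0.14, -0.9, 0], [0, 0, 0], -1],
    [[-0.14, -0.9, 0], [0, 0, 0], -1],
    [[-0.14, -0.9, 0], [0, 0, 0], -1],
    [[-0.14, -0.9, 0], [0, 0, 0], -1],
    [[-0.14, -0.9, 0], [0, 0, 0], -1],
    [[-0.14, -0.9, 0], [0, 0, 0], -1],
    [[0, 0, 0], [0, 0, 0], -1],
  ],
)

```text
time_s: 68.88
tcp_pos: [0.4095, -0.3157, 0.3454]
eef_rot: [[-0.993, -0.118, 0.004], [-0.118, 0.993, -0.0], [-0.004, -0.001, -1.0]]
ft_force: [0.2, 0.5, -0.6]
width: 0.0236
gripper_force: 59.9
```

Call:
apply_moves(
  plan=[
    [[0, 0, -1], [0, 0, 0], -1],
    [[0, 0, -1], [0, 0, 0], -1],
    [[0, 0, -1], [0, 0, 0], -1],
    [[0, 0, -1], [0, 0, 0], -1],
    [[0, 0, -1], [0, 0, 0], -1],
    [[0, 0, -1], [0, 0, 0], -1],
    [[0, 0, -0.3], [0, 0, 0], -1],
    [[0, 0, 0], [0, 0, 0], -1],
  ],
)

```text
time_s: 69.88
tcp_pos: [0.4097, -0.3143, 0.2194]
eef_rot: [[-0.993, -0.12, 0.004], [-0.12, 0.993, 0.0], [-0.004, 0.0, -1.0]]
ft_force: [0.7, 0.1, -1.8]
width: 0.0235
gripper_force: 59.9
```

```bash
python3 st.py
```

```text
69.9 [ 0.4097 -0.3143  0.2194] yaw 6.87 z [ 0.004  0.    -1.   ] foot disp [-0.2857 -0.3194  0.0101] [ 0.7  0.1 -1.8]
```

Lowering the last 6 mm, releasing, and backing off.

Call:
apply_moves(
  plan=[
    [[0, 0, -0.2], [0, 0.04, 0], -1],
    [[0, 0, -0.09], [0, 0, 0], -1],
    [[0, 0, 0], [0, 0, 0], -1],
    [[0, 0, 0], [0, 0, 0], 0],
    [[0, 0, 0], [0, 0, 0], 0.1],
    [[0, 0, 0.5], [0, 0, 0], 0.1],
    [[0, 0, 1], [0, 0, 0], 0.1],
    [[0, 0, 1], [0, 0, 0], 0.1],
  ],
)

```text
time_s: 70.88
tcp_pos: [0.4097, -0.3145, 0.2648]
eef_rot: [[-0.993, -0.12, 0.0], [-0.12, 0.993, -0.0], [-0.0, -0.0, -1.0]]
ft_force: [-0.2, -0.2, 0.3]
width: 0.0504
gripper_force: 0.0
```

Call:
apply_moves(
  plan=[
    [[0, 0, 1], [0, 0, 0], 0.1],
    [[0, 0, 1], [0, 0, 0], 0.1],
    [[0, 0.5, 1], [0, 0, 0], 0.1],
    [[0, 1, 1], [0, 0, 0], 0.1],
    [[0, 1, 0], [0, 0, 0], 0.1],
    [[0, 1, 0], [0, 0, 0], 0.1],
    [[0, 1, 0], [0, 0, 0], 0.1],
    [[0, 1, 0], [0, 0, 0], 0.1],
  ],
)

```text
time_s: 71.88
tcp_pos: [0.4094, -0.203, 0.343]
eef_rot: [[-0.993, -0.12, -0.001], [-0.12, 0.993, 0.001], [0.001, 0.001, -1.0]]
ft_force: [-0.3, -0.2, -0.3]
width: 0.0505
gripper_force: 0.0
```

Call:
apply_moves(
  plan=[
    [[0, 1, 0], [0, 0, 0], 0.1],
    [[0, 1, 0], [0, 0, 0], 0.1],
    [[0, 1, 0], [0, 0, 0], 0.1],
    [[0, 1, 0], [0, 0, 0], 0.1],
    [[0, 1, 0], [0, 0, 0], 0.1],
    [[0, 1, 0], [0, 0, 0], 0.1],
    [[0, 1, 0], [0, 0, 0], 0.1],
    [[0, 0, 0], [0, 0, 0], 0.1],
  ],
)

```text
time_s: 72.88
tcp_pos: [0.4093, -0.0632, 0.3432]
eef_rot: [[-0.993, -0.122, -0.001], [-0.122, 0.993, 0.0], [0.001, 0.0, -1.0]]
ft_force: [0.0, -0.9, 0.1]
width: 0.0504
gripper_force: 0.0
```

```bash
python3 lumps.py; python3 - <<'E'
from h import *
im=arm.camera('top');b=arm.camera('scene');print(arm.get_state()['time_s'],arm.get_state()['tcp_pos'])
f=lambda i:cv2.resize(i[:,:,::-1],(400,300),interpolation=cv2.INTER_AREA)
A=cv2.resize(im[90:270,75:395,::-1],(640,360),interpolation=cv2.INTER_CUBIC)
B=cv2.resize(b[100:320,140:420,::-1],(305,240),interpolation=cv2.INTER_CUBIC)
C=cv2.resize(im[165:265,290:400,::-1],(335,240)[:2],interpolation=cv2.INTER_CUBIC)
cv2.imwrite('pics/end.png',np.vstack([A,np.hstack([B,C])]))
E
```

```text
top L []
top R []
top T [(11, [0.028, 0.01, 0.034]), (17, [0.022, -0.014, 0.034]), (14, [0.001, 0.007, 0.034]), (16, [-0.02, -0.012, 0.034]), (16, [-0.02, 0.015, 0.034])]
scene L [(6, [0.019, 0.034, 0.094])]
scene R []
scene T [(18, [-0.024, -0.015, 0.034]), (21, [-0.025, 0.014, 0.034]), (40, [0.007, 0.006, 0.034]), (19, [0.017, -0.016, 0.034])]
73.075 [ 0.40964794 -0.06470443  0.34350038]
```

View pics/end.png

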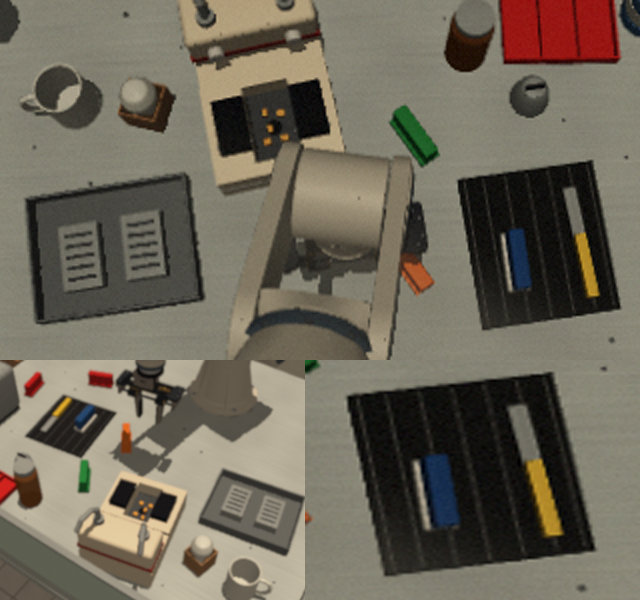

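The end picture shows both plates slots-up in the tray (80,255 and 143,245) and clean pads with five lumps in the trough (~273,125). The scraper is standing on the mat (515,260), the lever lies on it (580,240), and the other things are in place.

```bash
python3 -c "
from rig import arm
print(arm.hand_in())"
```

```text
the job is handed in; nothing more can be done
None
```

The job is handed in at about 73 s: both plates were prised free with the lever and lie right way up in the tray, all five lumps are in the trough, both tools are back on the mat with the scraper on its foot, and the bulb, timer, mug and jar were not touched.

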